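# Make the dental lab's vibrating table ready for casting

## Task

Get the vibrating table ready for casting: first turn its intensity knob back until the pointer reads zero, then sweep all the plaster chips off the plate into the waste tray at its open end with the scraper block. After that put the scraper back upright on its grey pad and stand every mould, open side up, flat on the clean plate. Leave the other things on the bench where they are.

Things in the scene. Friction and masses are not known exactly. Their poses are not given: they have to be found in the camera images.
- vibrator: The vibrating table: a white machine fixed to the bench. Origin on the bench (z = 0) under the middle of its black rubber plate. In its axes the plate's top is at z = 60 mm. Beyond the plate's -y end is a steel waste tray fixed to the machine; beyond its +y end the console, top at z = 71 mm, y from 118 to 206 mm, with the knob at (0, 162).
- plate (a point): Middle of the plate's top; axes as vibrator. The plate is flat, x from -85 to +85 mm, y from -112 to +112 mm. A thin steel rim stands 12 mm above it along both x sides and the +y end; the -y end is open and drops into the waste tray.
- tray (a point): Middle of the waste tray's inner floor, 158 mm towards -y from the plate's middle and 54 mm below the plate's top; axes as vibrator. Inside it is 174 mm (x) by 89 mm (y); x walls 42 mm high, outer -y wall 50 mm; on the plate's side the machine's flank is its wall.
- knob (a joint): Angle of the intensity knob, rad: 0 when its white pointer line points at the zero mark, the one long broad white mark on the console, on the side nearest the robot (-x of vibrator). Grows counter-clockwise seen from above. Starts at 1.5 to 2.8; turns from -0.9 to 3.0, so zero is not at a stop. Stays where left (0.06 N m of friction).
- knob_top (a point): Centre of the knob's top face, on its upright axis. The knob is a round black bezel, 54 mm across and 28 mm high, standing on the console; its white pointer line runs from the centre along -x of this point's axes.
- mat: Thin black rubber mat, 240 x 120 x 3 mm, fixed to the bench, where the moulds stand at the start in a row along its x. Origin at the centre of its underside. It may be on the left or on the right of the machine.
- pad: Thin grey pad, 150 x 70 x 3 mm, fixed to the bench: the scraper's place. Origin at the centre of its underside; the long side is x. It is on the other side of the machine from the mat.
- scraper: Wooden scraper block. Foot 110 (x) x 40 (y) x 20 mm high with a flat underside; on it a central upright handle 80 (x) x 18 (y) mm, rising to 62 mm above the underside. Origin at the centre of the underside, z up. About 0.14 kg.
- mould0: White base-former mould: an open D-shaped cup, 60 (x) x 48 (y) x 32 mm high, 6 mm walls, straight parallel sides at y = +-24 mm from x = -30 to +16 mm, corners cut off beyond that. Origin at the centre of its underside, z up out of the open top. About 0.09 kg. Two or three moulds are present.
- mould1: White base-former mould: an open D-shaped cup, 60 (x) x 48 (y) x 32 mm high, 6 mm walls, straight parallel sides at y = +-24 mm from x = -30 to +16 mm, corners cut off beyond that. Origin at the centre of its underside, z up out of the open top. About 0.09 kg. Two or three moulds are present.
- mould2: White base-former mould: an open D-shaped cup, 60 (x) x 48 (y) x 32 mm high, 6 mm walls, straight parallel sides at y = +-24 mm from x = -30 to +16 mm, corners cut off beyond that. Origin at the centre of its underside, z up out of the open top. About 0.09 kg. Two or three moulds are present.
- chip0: Hardened plaster chip, off-white, about 28 x 20 x 13 mm, loose on the plate. Origin at the centre of its underside as built. Three to five chips are present.
- chip1: Hardened plaster chip, off-white, about 24 x 21 x 12 mm, loose on the plate. Origin at the centre of its underside as built. Three to five chips are present.
- chip2: Hardened plaster chip, off-white, about 30 x 18 x 12 mm, loose on the plate. Origin at the centre of its underside as built. Three to five chips are present.
- chip3: Hardened plaster chip, off-white, about 26 x 22 x 14 mm, loose on the plate. Origin at the centre of its underside as built. Three to five chips are present.
- chip4: Hardened plaster chip, off-white, about 22 x 20 x 13 mm, loose on the plate. Origin at the centre of its underside as built. Three to five chips are present.
- jar: Small jar with a red cap, 48 mm across, 65 mm high; not part of the job. Origin under its centre.
- model: Sand-coloured dental arch model, 55 x 60 x 28 mm; not part of the job. Origin under its centre.
- spatula: Spatula lying on the bench, 190 mm; not part of the job.

How it is judged:
On the way, in this order (a step that is already met when the one before it is completed fails the run):
1. the knob's pointer is at zero (within 0.1 rad), the fingers touching nothing (value of joint knob between -0.1 and 0.1 rad and contact force between the fingers and anything else below 0.1 N), for 0.3 s.
2. the scraper, held in the fingers, pushes a chip (contact force between the fingers and scraper above 1 N and (contact force between scraper and chip0 above 0.02 N or contact force between scraper and chip1 above 0.02 N or contact force between scraper and chip2 above 0.02 N or contact force between scraper and chip3 above 0.02 N or contact force between scraper and chip4 above 0.02 N)).
3. every chip lies in the waste tray (x of chip0 in the frame of tray between -0.09 and 0.09 m and y of chip0 in the frame of tray between -0.05 and 0.05 m and z of chip0 in the frame of tray between -0.01 and 0.042 m and x of chip1 in the frame of tray between -0.09 and 0.09 m and y of chip1 in the frame of tray between -0.05 and 0.05 m and z of chip1 in the frame of tray between -0.01 and 0.042 m and x of chip2 in the frame of tray between -0.09 and 0.09 m and y of chip2 in the frame of tray between -0.05 and 0.05 m and z of chip2 in the frame of tray between -0.01 and 0.042 m and x of chip3 in the frame of tray between -0.09 and 0.09 m and y of chip3 in the frame of tray between -0.05 and 0.05 m and z of chip3 in the frame of tray between -0.01 and 0.042 m and x of chip4 in the frame of tray between -0.09 and 0.09 m and y of chip4 in the frame of tray between -0.05 and 0.05 m and z of chip4 in the frame of tray between -0.01 and 0.042 m), for 0.2 s.
4. the scraper is back upright on its pad and every mould stands on the plate (x of scraper in the frame of pad between -0.06 and 0.06 m and y of scraper in the frame of pad between -0.03 and 0.03 m and z of scraper in the frame of pad between -0.003 and 0.008 m and angle between each of scraper, mould0, mould1, mould2's own z axis and vertical below 0.12 rad and x of mould0 in the frame of plate between -0.085 and 0.085 m and y of mould0 in the frame of plate between -0.115 and 0.115 m and z of mould0 in the frame of plate between -0.005 and 0.008 m and x of mould1 in the frame of plate between -0.085 and 0.085 m and y of mould1 in the frame of plate between -0.115 and 0.115 m and z of mould1 in the frame of plate between -0.005 and 0.008 m and x of mould2 in the frame of plate between -0.085 and 0.085 m and y of mould2 in the frame of plate between -0.115 and 0.115 m and z of mould2 in the frame of plate between -0.005 and 0.008 m), for 0.2 s.
At the end, for the whole second after the job is handed in: Knob within 0.1 rad of zero; every chip in the waste tray; the scraper upright on its foot on the grey pad, its centre within 60 mm along and 30 mm across; every mould flat on the plate inside the rims, open side up (within 0.12 rad); all released and at rest (all of step 3 and all of step 4 and value of joint knob between -0.1 and 0.1 rad and linear speed of each of mould0, mould1, mould2, chip0, chip1, chip2, chip3, chip4, scraper below 0.02 m/s); the robot touches nothing.
It fails at once if the jar is disturbed (moved more than 40 mm) (distance of jar from where it was at the start of the episode above 0.04 m).
It fails at once if the model is disturbed (moved more than 40 mm) (distance of model from where it was at the start of the episode above 0.04 m).
It fails at once if the spatula is disturbed (moved more than 40 mm) (distance of spatula from where it was at the start of the episode above 0.04 m).
Of mould0, mould1, mould2 only 2 to 3 are there at a start; the rules pass over those that are not, and their reading is None.
Of chip0, chip1, chip2, chip3, chip4 only 3 to 5 are there at a start; the rules pass over those that are not, and their reading is None.
At some moment in a run one of mould0, mould1, mould2, scraper may be knocked a few centimetres aside while the robot is not near it.
Once in a run the grip may slacken for a moment while it holds something.
It also fails if it takes over 208 s, if anything falls off the work surface, if the arm or the gripper's body presses on something with over 40 N, if the wrist force passes 120 N, or if a joint passes its speed limit or range.

## Robot

A 7-joint arm with a two-finger parallel gripper is mounted at the origin on the work surface. World frame = base frame: x ahead of the robot, y to its left, z up, the work surface at z = 0. Lengths are in m, angles in rad, forces in N, time in s.
With the tool pointing down it reaches from about 0.4 to 0.875 m from the base axis. Payload 19.3 kg.
Tool frame: the origin (TCP) lies at the very end of the fingers, on their centre line; the grasp point (between the pads) lies 19 mm behind it; z points along the fingers, y is the line along which they close (so a half turn about z gives the same grasp; the last joint's range is limited). The gripper opens to 85 mm and grips with 20 to 120 N. Pads are 22 mm wide; open, the fingers measure 114 mm over their backs; the gripper's body (76 mm by 85 mm) begins 54 mm behind the grasp point. The pads swing forward as they close: fully open they stand 13 mm farther back than shut.
Start: joints at [-1.277, 0.521, -0.036, 1.599, 0.021, 1.021, -0.113], TCP at [0.222, 0.584, 0.231] pointing down, gripper open.
Joint ranges: [-2.91, 2.91], [-0.3, 2.13], [-1.5, 1.42], [0.17, 2.43], [-1.26, 4.41], [0.16, 1.93], [-2.52, 2.52]. Speed limits (rad/s): [1.89, 1.89, 2.39, 2.39, 3.01, 3.01, 3.01].

## Interface

Orientations are given as [roll, pitch, yaw] about the fixed x, y, z axes, in that order (R = Rz(yaw) Ry(pitch) Rx(roll)).
In Python, from workcell import monitor, optics, workorder gives the robot as it stands.
- The arm moves only by the tool apply_moves, never from a script. Its arguments are lists of equal length, an entry for each row: "linear": the shift along the tool's x, y, z each as a share of 0.1 m, from -1 to 1, a list of three; "delta_rot": the turn, a rotation vector about the tool's x, y, z each as a share of 120 degrees, from -1 to 1, a list of three. A call has exactly 5 rows; each row is the pose to reach, as a shift and turn from the pose commanded when the call began, along the tool's axes at that moment; what a row does not reach only later rows make up. A row lasts 1/12 s, in which the tool goes at most 41.7 mm and 7.16 degrees, less where a joint would pass 70% of its speed; a pose out of reach is approached as far as the arm can. A call with a number of a shift or a turn outside -1 to 1 is refused whole. A call with a gripper value outside its range is refused whole. "gripper" is the opening, from -1 (shut) to 1 (fully open), set as the call begins (left out, the last holds). The fingers move at their own pace and stop on an object; "force" is the grip in N (left out, the last holds). Time passes only in rows, so rows that repeat a pose let the fingers close, or fill a call up. It gives the time, the measured TCP pose, the force, the opening and the grip force at its end, in the units of the state.
- monitor.observe(): the state, without advancing time (a new reading comes with each control period).
- optics.grab_frame(name): name is "side" or "top"; returns (picture, depth): 384x512x3 uint8, red, green, blue; 384x512 float32, m along the optical axis (not along the pixel's ray), 0 where there is no reading.
- optics.camera_info(name): a dict with "fx", "fy", "cx", "cy" (pixels), "rvec" (rotation vector, rad) and "tvec" (3), from world to camera coordinates, as OpenCV has them. Camera axes: x right, y down, z forward; pixel columns grow to the right and rows downward; lengths in m; the calibration is good to about 2 mm. A picture is of the moment at which its call begins. camera_info takes no time and is no camera call.
- workorder.job_done(): hands the job in; it is judged then, once.
The state is a dict: "clock": time; "qpos": joint angles; "qd": joint speeds; "joint_efforts": joint torques, N m; "position": TCP position; "tool_rot": TCP orientation; "force": force on the tool from outside, world axes, zero at the start; "moment": the same for the moment, N m; "grip_width": finger opening in m; "finger_force": force on a finger pad.
Only numpy, scipy, OpenCV 4.12 (cv2) and the standard library are available. Lean on these libraries where they do the work, as an engineer would, in place of code of your own. Each camera call takes 0.05 s, during which the arm holds its last target. There are 200 camera calls.

## Working session

There is one attempt and no reset: what is moved stays moved. The work goes in short steps, Python scripts to look and compute and a tool call to move; the robot and the scene stay as the last step left them, time stands still between calls to the robot, and variables do not carry over. Pictures are saved under pics/ and viewed, at most 14 in all, crops included, and the job is handed in when it is done.

Besides the shell and the picture viewer there is one more tool, called after "Request:" by a JSON object that holds its "name" and its "arguments", one argument or row to a line. apply_moves: Moves the arm, as the interface text tells. Its arguments: {"type":"object","properties":{"linear":{"type":"array"},"delta_rot":{"type":"array"},"gripper":{"type":"number"},"force":{"type":"number"}},"required":["linear","delta_rot"]}

```bash
ls; mkdir -p pics
cat > h.py <<'E'
import numpy as np, cv2
from workcell import monitor, optics, workorder
def cam(n):
    c=optics.camera_info(n);K=np.array([[c['fx'],0,c['cx']],[0,c['fy'],c['cy']],[0,0,1.]])
    R=cv2.Rodrigues(np.array(c['rvec'],float))[0];return K,R,np.array(c['tvec'],float).ravel()
def cloud(n,d):
    K,R,t=cam(n);v,u=np.mgrid[:d.shape[0],:d.shape[1]]
    p=np.stack([(u-K[0,2])/K[0,0]*d,(v-K[1,2])/K[1,1]*d,d],-1);return (p-t)@R
def ray(n,u,v,z):
    K,R,t=cam(n);r=R.T@np.linalg.inv(K)@np.array([u,v,1.]);c=-R.T@t;return c+r*(z-c[2])/r[2]
def proj(n,P):
    K,R,t=cam(n);q=K@(R@np.array(P,float)+t);return q[:2]/q[2]
def save(im,f): cv2.imwrite('pics/'+f,im[:,:,::-1])
E
python3 - <<'E'
from h import *
s=monitor.observe();print(s)
for n in('top','side'):
    im,d=optics.grab_frame(n);save(im,n+'0.png');np.savez(n+'0.npz',im=im,d=d)
    K,R,t=cam(n);print(n,K[0,0],-R.T@t,R[2])
E
```

```text
pics
{'clock': 0.0, 'qpos': array([-1.27718735,  0.52201826, -0.03633481,  1.59998402,  0.02120489,
        1.02112232, -0.11277747]), 'qd': array([ 0.00137055, -0.00052137, -0.00131038,  0.00124154, -0.00063995,
       -0.00032994, -0.00098994]), 'joint_efforts': array([-1.18790253e-03, -9.27102542e+01,  1.97913609e+00, -3.69943357e+01,
        1.77263212e-02,  7.96428969e-03, -1.37934447e-05]), 'position': array([0.22231031, 0.58376713, 0.2307316 ]), 'tool_rot': array([-3.14044887e+00,  8.28100083e-05,  2.77780483e+00]), 'force': array([ 0.08293838, -0.14076382,  0.09380307]), 'moment': array([ 0.00387447, -0.01361201,  0.01700968]), 'finger_force': 0.0, 'grip_width': 0.08530345573972395}
top 415.62075134254945 [ 0.45890898 -0.00858394  1.04119187] [ 0.07729443  0.00992148 -0.99695894]
side 426.72017159333154 [ 0.10577422 -0.87334359  0.85562743] [ 0.33321627  0.70383381 -0.62736343]
```

View pics/top0.png

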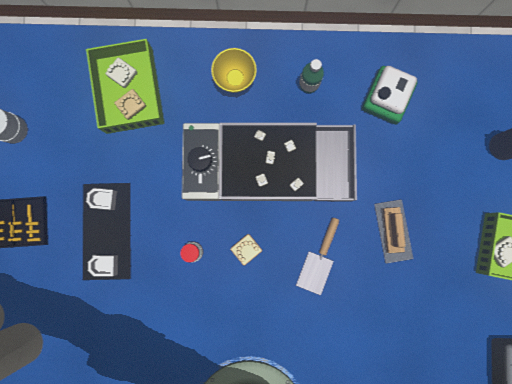

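View pics/side0.png

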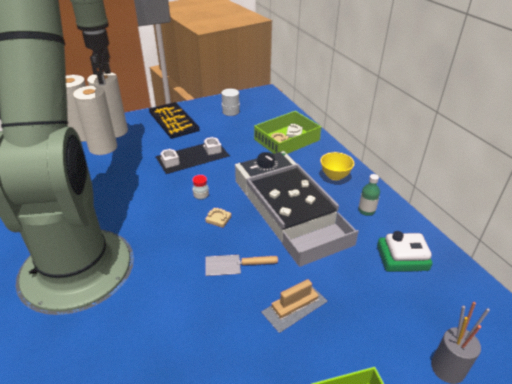

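The top view shows the console at the left with the knob at (202,159) and five chips on the plate between (260,135) and (297,184). The tray is at (337,162), two moulds sit on the mat at (101,198) and (102,266), and the scraper is on its pad at (394,231). The jar is at (190,252), the model at (246,249) and the spatula at (320,260). The side view agrees with this.

```bash
cat > m.py <<'E'
from h import *
def rect(P):
    (c,(w,h),a)=cv2.minAreaRect((P[:,:2]*1000).astype(np.float32));
    if w<h: w,h,a=h,w,a+90
    return np.round(c,1),round(w,1),round(h,1),round((a+90)%180-90,1)
def comps(m,lo=20):
    n,l,s,c=cv2.connectedComponentsWithStats(m.astype(np.uint8))
    return [l==i for i in range(1,n) if s[i,4]>=lo]
E
python3 - <<'E'
from m import *
z=np.load('top0.npz');im,d=z['im'],z['d'];P=cloud('top',d);hsv=cv2.cvtColor(im,cv2.COLOR_RGB2HSV)
print('bench z',np.median(P[300:330,300:330,2]),'plate z',np.median(P[180:190,235:250,2]),np.std(P[180:190,235:250,2]))
H,S,V=hsv[...,0],hsv[...,1],hsv[...,2]
roi=np.zeros(d.shape,bool)
def R(u0,u1,v0,v1):
    r=roi.copy();r[v0:v1,u0:u1]=1;return r
for nm,m,zz in [('machine',(S<80)&(P[...,2]>.03)&R(170,370,110,210),None),
 ('plate',(V<70)&R(223,314,125,198),.06),('mat',(V<70)&R(75,140,175,290),.003),
 ('pad',(S<60)&(P[...,2]<.012)&R(365,420,190,270),.003),
 ('scr foot',(H<25)&(S>70)&R(365,420,190,270),None)]:
    c=max(comps(m),key=lambda a:a.sum());ys,xs=np.nonzero(c)
    print(nm,c.sum(),rect(P[c]),np.percentile(P[c][:,2],[5,50,95]).round(4))
    if zz is not None: print('   ray',rect(np.array([ray('top',u,v,zz) for u,v in zip(xs,ys)])))
for c in comps((P[...,2]>.045)&R(370,420,190,270)): print('handle',rect(P[c]),np.median(P[c][:,2]))
for c in comps((V>130)&(S<60)&R(223,312,127,197)): 
    ys,xs=np.nonzero(c);print('chip',c.sum(),xs.mean(),ys.mean(),ray('top',xs.mean(),ys.mean(),.07).round(4))
for c in comps((V>130)&(S<60)&R(75,140,175,290)): print('mould',rect(P[c]),np.percentile(P[c][:,2],[5,50,95]))
for c in comps((P[...,2]>.024)&R(75,140,175,290)): print('mould rim',rect(P[c]))
for c in comps((V<75)&(P[...,2]>.085)&R(183,220,125,198),5): print('knob',rect(P[c]),P[c][:,2].mean())
k=im[118:205,178:232];k=cv2.resize(k,None,fx=6,fy=6,interpolation=cv2.INTER_CUBIC)
k2=cv2.resize(im[180:285,75:135],None,fx=5,fy=5,interpolation=cv2.INTER_CUBIC)
o=np.zeros((525,324+300,3),np.uint8);o[:522,:324]=k;o[:525,324:]=k2;save(o,'kn.png')
E
```

```text
bench z -0.0006301171964613371 plate z 0.05886234974450405 0.0016753314744994566
machine 10840 (array([583.3, -34. ]), 414.6, 247.1, -88.3) [0.0546 0.0603 0.0761]
plate 5765 (array([580.7, -30.6]), 242.4, 216.6, 1.5) [0.0561 0.059  0.0619]Traceback (most recent call last):
  File "<stdin>", line 14, in <module>
  File "h.py", line 10, in ray
    K,R,t=cam(n);r=R.T@np.linalg.inv(K)@np.array([u,v,1.]);c=-R.T@t;return c+r*(z-c[2])/r[2]
          ~~~^^^
  File "h.py", line 4, in cam
    c=optics.camera_info(n);K=np.array([[c['fx'],0,c['cx']],[0,c['fy'],c['cy']],[0,0,1.]])
ValueError: time passes only in moves, steps and waits
```

```bash
python3 - <<'E'
s=open('h.py').read()
s=s.replace("def cam(n):","import functools\n@functools.lru_cache\ndef cam(n):")
s=s.replace("r=R.T@np.linalg.inv(K)@np.array([u,v,1.]);c=-R.T@t;return c+r*(z-c[2])/r[2]",
"u=np.asarray(u,float);r=np.stack([u,np.asarray(v,float),np.ones_like(u)],-1)@np.linalg.inv(K).T@R;c=-R.T@t;return c+r*(np.asarray(z)-c[2])[...,None]/r[...,2:]")
open('h.py','w').write(s)
E
cat > a.py <<'E'
from m import *
z=np.load('top0.npz');im,d=z['im'],z['d'];P=cloud('top',d);hsv=cv2.cvtColor(im,cv2.COLOR_RGB2HSV)
H,S,V=hsv[...,0],hsv[...,1],hsv[...,2]
roi=np.zeros(d.shape,bool)
def R(u0,u1,v0,v1):
    r=roi.copy();r[v0:v1,u0:u1]=1;return r
for nm,m,zz in [('plate',(V<70)&R(223,314,125,198),.06),('mat',(V<70)&R(75,140,175,290),.003),
 ('pad+scr',((S<60)|(H<25))&R(365,420,190,270),.003)]:
    c=max(comps(cv2.morphologyEx(m.astype(np.uint8),cv2.MORPH_OPEN,np.ones((3,3)))),key=lambda a:a.sum());ys,xs=np.nonzero(c)
    print(nm,c.sum(),rect(ray('top',xs,ys,zz)))
for c in comps((P[...,2]>.045)&R(370,420,190,270)):
    ys,xs=np.nonzero(c);print('handle',rect(ray('top',xs,ys,.062)),np.median(P[c][:,2]))
for c in comps((H<25)&(S>70)&R(365,420,190,270)):
    ys,xs=np.nonzero(c);print('foot',rect(ray('top',xs,ys,.02)))
for c in comps((V>130)&(S<60)&R(223,312,127,197)): 
    ys,xs=np.nonzero(c);print('chip',c.sum(),ray('top',xs.mean(),ys.mean(),.07).round(4))
for c in comps((V>130)&(S<60)&R(75,140,175,290)):
    ys,xs=np.nonzero(c);print('mould',rect(ray('top',xs,ys,.035)),np.percentile(P[c][:,2],[5,50,95]))
for c in comps((V<75)&(P[...,2]>.085)&R(183,220,125,198),5):
    ys,xs=np.nonzero(c);print('knob',rect(ray('top',xs,ys,.099)),P[c][:,2].mean())
k=cv2.resize(im[118:205,178:232],None,fx=6,fy=6,interpolation=cv2.INTER_CUBIC)
k2=cv2.resize(im[180:285,75:135],None,fx=5,fy=5,interpolation=cv2.INTER_CUBIC)
o=np.zeros((525,624,3),np.uint8);o[:522,:324]=k;o[:525,324:]=k2;save(o,'kn.png')
E
python3 a.py
```

```text
plate 5752 (array([617.7, -29.7]), 215.8, 166.1, -88.4)
mat 2693 (array([419.6, 367.4]), 198.7, 114.8, 3.0)
pad+scr 1654 (array([ 458.8, -345.9]), 148.2, 68.5, 11.1)
handle (array([ 461.4, -339.8]), 79.8, 24.1, 6.4) 0.063013287743375
foot (array([ 461.9, -343.3]), 108.3, 42.3, 6.6)
chip 75 [ 0.6763 -0.0078  0.07  ]
chip 85 [ 0.6528 -0.0799  0.07  ]
chip 94 [ 0.6239 -0.0338  0.07  ]
chip 102 [ 0.5698 -0.0147  0.07  ]
chip 100 [ 0.5618 -0.0968  0.07  ]
mould (array([517.1, 378.9]), 62.3, 48.2, 85.9) [0.00421359 0.01069333 0.03609904]
mould (array([356.6, 365.3]), 61.2, 47.6, -88.3) [0.00415196 0.01174274 0.03631137]
knob (array([611.1, 128.2]), 53.2, 52.9, 1.6) 0.09725277476735215
```

View pics/kn.png

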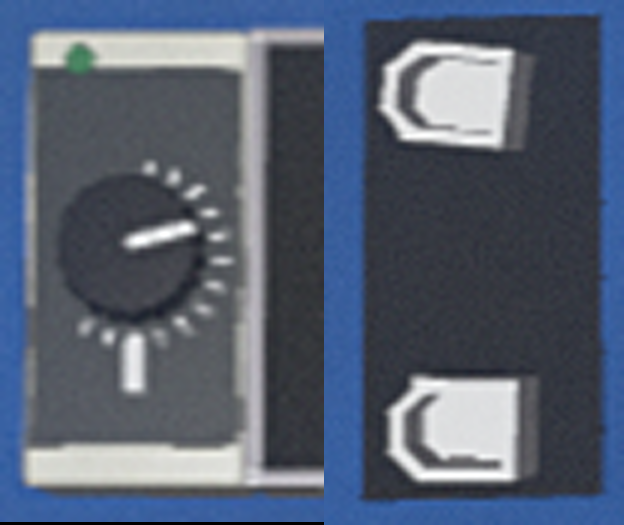

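The crop shows the pointer running from (130,243) to (193,228) and the zero mark at (133,365), so the knob is at about +1.78 rad. The mould noses point to world +y, and both moulds are open side up.

```bash
cat >> h.py <<'E'
from scipy.spatial.transform import Rotation as Ro
def go(x,y,z,yaw=None,s=None):
    s=s or monitor.observe();R=Ro.from_euler('xyz',s['tool_rot']);T=R.as_matrix()
    d=T.T@(np.array([x,y,z])-s['position'])/0.1
    out=[d.round(3)]
    if yaw is not None:
        rv=(R.inv()*Ro.from_euler('xyz',[np.pi,0,yaw])).as_rotvec();out.append((rv/np.radians(120)).round(4))
    print('lin',out[0].tolist(),'rot',out[1].tolist() if yaw is not None else '', 't',s['clock'],'pos',s['position'].round(4),'rpy',s['tool_rot'].round(4),'q7',s['qpos'][6].round(2),'w',s['grip_width'].round(4),'ff',np.round(s['finger_force'],1))
E
python3 -c "
from h import *
go(.612,.129,.2,2.46)"
```

```text
Traceback (most recent call last):
  File "h.py", line 23, in go
    print('lin',out[0].tolist(),'rot',out[1].tolist() if yaw is not None else '', 't',s['clock'],'pos',s['position'].round(4),'rpy',s['tool_rot'].round(4),'q7',s['qpos'][6].round(2),'w',s['grip_width'].round(4),'ff',np.round(s['finger_force'],1))
                                                                                                                                                                                          ^^^^^^^^^^^^^^^^^^^^^
AttributeError: 'float' object has no attribute 'round'
```

```bash
sed -i "s/s\['grip_width'\].round(4)/np.round(s['grip_width'],4)/" h.py
python3 -c "
from h import *
go(.612,.129,.2,2.46)"
```

```text
lin [-5.26, -2.864, 0.311] rot [-0.0004, 0.0001, 0.1517] t 0.1 pos [0.2224 0.5838 0.2308] rpy [-3.1406e+00  1.0000e-04  2.7778e+00] q7 -0.11 w 0.0852 ff 0.0
```

Request:
{"name": "apply_moves", "arguments": {
  "linear": [
    [-0.18, -0.1, 0],
    [-0.36, -0.2, 0],
    [-0.54, -0.29, 0],
    [-0.72, -0.39, 0],
    [-0.9, -0.49, 0]
  ],
  "delta_rot": [
    [0, 0, 0],
    [0, 0, 0],
    [0, 0, 0],
    [0, 0, 0],
    [0, 0, 0]
  ],
  "gripper": 1
}}

```text
clock: 0.52
position: [0.2895, 0.5053, 0.231]
tool_rot: [-3.141, -0.0, 2.778]
force: [0.4, 0.2, 0.0]
grip_width: 0.0852
finger_force: 0.0
```

Request:
{"name": "apply_moves", "arguments": {
  "linear": [
    [-0.18, -0.1, 0],
    [-0.36, -0.2, 0],
    [-0.54, -0.29, 0],
    [-0.72, -0.39, 0],
    [-0.9, -0.49, 0]
  ],
  "delta_rot": [
    [0, 0, 0],
    [0, 0, 0],
    [0, 0, 0],
    [0, 0, 0],
    [0, 0, 0]
  ]
}}

```text
clock: 0.93
position: [0.3562, 0.4275, 0.2311]
tool_rot: [-3.141, -0.0, 2.778]
force: [-0.4, 0.6, 0.2]
grip_width: 0.0852
finger_force: 0.0
```

Request:
{"name": "apply_moves", "arguments": {
  "linear": [
    [-0.18, -0.1, 0],
    [-0.36, -0.2, 0],
    [-0.54, -0.29, 0],
    [-0.72, -0.39, 0],
    [-0.9, -0.49, 0]
  ],
  "delta_rot": [
    [0, 0, 0],
    [0, 0, 0],
    [0, 0, 0],
    [0, 0, 0],
    [0, 0, 0]
  ]
}}

```text
clock: 1.35
position: [0.4229, 0.3497, 0.2311]
tool_rot: [-3.141, -0.0, 2.778]
force: [1.1, 0.2, -0.2]
grip_width: 0.0853
finger_force: 0.0
```

Request:
{"name": "apply_moves", "arguments": {
  "linear": [
    [-0.18, -0.1, 0],
    [-0.36, -0.2, 0],
    [-0.54, -0.29, 0],
    [-0.72, -0.39, 0],
    [-0.9, -0.49, 0]
  ],
  "delta_rot": [
    [0, 0, 0],
    [0, 0, 0],
    [0, 0, 0],
    [0, 0, 0],
    [0, 0, 0]
  ]
}}

```text
clock: 1.77
position: [0.4896, 0.2719, 0.2311]
tool_rot: [-3.141, -0.0, 2.778]
force: [-0.1, -0.5, -0.4]
grip_width: 0.0856
finger_force: 0.0
```

Request:
{"name": "apply_moves", "arguments": {
  "linear": [
    [-0.18, -0.1, 0],
    [-0.36, -0.2, 0],
    [-0.54, -0.29, 0],
    [-0.72, -0.39, 0],
    [-0.9, -0.49, 0]
  ],
  "delta_rot": [
    [0, 0, 0],
    [0, 0, 0],
    [0, 0, 0],
    [0, 0, 0],
    [0, 0, 0]
  ]
}}

```text
clock: 2.18
position: [0.5562, 0.1941, 0.231]
tool_rot: [-3.141, -0.0, 2.778]
force: [0.0, 0.5, -0.1]
grip_width: 0.0853
finger_force: 0.0
```

Request:
{"name": "apply_moves", "arguments": {
  "linear": [
    [-0.18, -0.1, 0],
    [-0.36, -0.2, 0],
    [-0.54, -0.29, 0],
    [-0.72, -0.39, 0],
    [-0.76, -0.41, 0]
  ],
  "delta_rot": [
    [0, 0, 0.05],
    [0, 0, 0.1],
    [0, 0, 0.15],
    [0, 0, 0.15],
    [0, 0, 0.15]
  ]
}}

```text
clock: 2.6
position: [0.6137, 0.1265, 0.2309]
tool_rot: [-3.14, 0.001, 2.46]
force: [0.6, -0.2, 0.3]
grip_width: 0.0854
finger_force: 0.0
```

```bash
python3 -c "
from h import *
go(.612,.129,.13,2.46)"
```

```text
lin [0.03, 0.01, 1.009] rot [-0.0006, 0.0006, 0.0001] t 2.6 pos [0.6137 0.1265 0.2309] rpy [-3.1404e+00  1.2000e-03  2.4602e+00] q7 0.67 w 0.0854 ff 0.0
```

Request:
{"name": "apply_moves", "arguments": {
  "linear": [
    [0.02, 0.01, 0.25],
    [0.03, 0.01, 0.5],
    [0.03, 0.01, 0.75],
    [0.03, 0.01, 0.9],
    [0.03, 0.01, 1]
  ],
  "delta_rot": [
    [0, 0, 0],
    [0, 0, 0],
    [0, 0, 0],
    [0, 0, 0],
    [0, 0, 0]
  ]
}}

```text
clock: 3.02
position: [0.6094, 0.1324, 0.1292]
tool_rot: [-3.14, -0.002, 2.464]
force: [-0.6, -0.2, -0.8]
grip_width: 0.0856
finger_force: 0.0
```

Request:
{"name": "apply_moves", "arguments": {
  "linear": [
    [0, 0, 0.15],
    [0, 0, 0.3],
    [0, 0, 0.42],
    [0, 0, 0.53],
    [0, 0, 0.53]
  ],
  "delta_rot": [
    [0, 0, 0],
    [0, 0, 0],
    [0, 0, 0],
    [0, 0, 0],
    [0, 0, 0]
  ]
}}

```text
clock: 3.43
position: [0.6095, 0.1322, 0.0764]
tool_rot: [-3.14, -0.002, 2.464]
force: [-0.1, -0.8, -0.7]
grip_width: 0.0852
finger_force: 0.0
```

Request:
{"name": "apply_moves", "arguments": {
  "linear": [
    [0, 0, 0],
    [0, 0, 0],
    [0, 0, 0],
    [0, 0, 0],
    [0, 0, 0]
  ],
  "delta_rot": [
    [0, 0, 0],
    [0, 0, 0],
    [0, 0, 0],
    [0, 0, 0],
    [0, 0, 0]
  ],
  "gripper": -1,
  "force": 40
}}

```text
clock: 3.85
position: [0.6113, 0.1327, 0.0796]
tool_rot: [3.14, 0.001, 2.464]
force: [-0.9, 0.5, 5.9]
grip_width: 0.0527
finger_force: 40.8
```

Request:
{"name": "apply_moves", "arguments": {
  "linear": [
    [0, 0, 0],
    [0, 0, 0],
    [0, 0, 0],
    [0, 0, 0],
    [0, 0, 0]
  ],
  "delta_rot": [
    [0, 0, 0],
    [0, 0, 0],
    [0, 0, 0],
    [0, 0, 0],
    [0, 0, 0]
  ]
}}

```text
clock: 4.27
position: [0.6113, 0.1327, 0.0796]
tool_rot: [3.14, 0.001, 2.464]
force: [-0.7, 1.9, 5.5]
grip_width: 0.0526
finger_force: 40.8
```

Request:
{"name": "apply_moves", "arguments": {
  "linear": [
    [0, 0, 0],
    [0, 0, 0],
    [0, 0, 0],
    [0, 0, 0],
    [0, 0, 0]
  ],
  "delta_rot": [
    [0, 0, 0.05],
    [0, 0, 0.1],
    [0, 0, 0.15],
    [0, 0, 0.2],
    [0, 0, 0.25]
  ]
}}

```text
clock: 4.68
position: [0.6124, 0.1336, 0.0797]
tool_rot: [3.137, -0.0, 1.936]
force: [9.1, 5.1, -2.8]
grip_width: 0.0524
finger_force: 42.3
```

Request:
{"name": "apply_moves", "arguments": {
  "linear": [
    [0, 0, 0],
    [0, 0, 0],
    [0, 0, 0],
    [0, 0, 0],
    [0, 0, 0]
  ],
  "delta_rot": [
    [0, 0, 0.05],
    [0, 0, 0.1],
    [0, 0, 0.15],
    [0, 0, 0.2],
    [0, 0, 0.25]
  ]
}}

```text
clock: 5.1
position: [0.6138, 0.1337, 0.0798]
tool_rot: [3.134, -0.003, 1.412]
force: [19.5, 5.2, -10.4]
grip_width: 0.0522
finger_force: 43.7
```

Request:
{"name": "apply_moves", "arguments": {
  "linear": [
    [0, 0, 0],
    [0, 0, 0],
    [0, 0, 0],
    [0, 0, 0],
    [0, 0, 0]
  ],
  "delta_rot": [
    [0, 0, 0.05],
    [0, 0, 0.1],
    [0, 0, 0.15],
    [0, 0, 0.2],
    [0, 0, 0.25]
  ]
}}

```text
clock: 5.52
position: [0.6151, 0.1331, 0.0799]
tool_rot: [3.134, -0.007, 0.888]
force: [28.1, 2.4, -16.6]
grip_width: 0.0525
finger_force: 45.0
```

Request:
{"name": "apply_moves", "arguments": {
  "linear": [
    [0, 0, 0],
    [0, 0, 0],
    [0, 0, 0],
    [0, 0, 0],
    [0, 0, 0]
  ],
  "delta_rot": [
    [0, 0, 0.04],
    [0, 0, 0.08],
    [0, 0, 0.1],
    [0, 0, 0.1],
    [0, 0, 0.1]
  ]
}}

```text
clock: 5.93
position: [0.6155, 0.1327, 0.0799]
tool_rot: [3.135, -0.009, 0.683]
force: [30.6, 1.2, -16.4]
grip_width: 0.0525
finger_force: 45.3
```

Request:
{"name": "apply_moves", "arguments": {
  "linear": [
    [0, 0, 0],
    [0, 0, 0],
    [0, 0, 0],
    [0, 0, 0],
    [0, 0, 0]
  ],
  "delta_rot": [
    [0, 0, 0],
    [0, 0, 0],
    [0, 0, 0],
    [0, 0, 0],
    [0, 0, 0]
  ],
  "gripper": 1
}}

```text
clock: 6.35
position: [0.6104, 0.1324, 0.0785]
tool_rot: [-3.141, -0.0, 0.684]
force: [-0.3, -1.7, -0.7]
grip_width: 0.0854
finger_force: 0.0
```

Request:
{"name": "apply_moves", "arguments": {
  "linear": [
    [0, 0, -0.15],
    [0, 0, -0.35],
    [0, 0, -0.6],
    [0, 0, -0.8],
    [0, 0, -1]
  ],
  "delta_rot": [
    [0, 0, 0],
    [0, 0, 0],
    [0, 0, 0],
    [0, 0, 0],
    [0, 0, 0]
  ]
}}

```text
clock: 6.77
position: [0.6104, 0.1322, 0.1795]
tool_rot: [-3.142, -0.0, 0.683]
force: [0.5, 0.0, 0.0]
grip_width: 0.0857
finger_force: 0.0
```

```bash
python3 -c "
from h import *
go(.4614,-.340,.18,.113)"
```

```text
lin [-4.136, 2.722, -0.005] rot [-0.0, -0.0, 0.2723] t 6.7667 pos [0.6104 0.1322 0.1795] rpy [-3.1415e+00 -1.0000e-04  6.8320e-01] q7 -0.76 w 0.0857 ff 0.0
```

Request:
{"name": "apply_moves", "arguments": {
  "linear": [
    [0, 0, 0],
    [0, 0, 0],
    [0, 0, 0],
    [0, 0, 0],
    [0, 0, 0]
  ],
  "delta_rot": [
    [0, 0, 0.05],
    [0, 0, 0.1],
    [0, 0, 0.15],
    [0, 0, 0.2],
    [0, 0, 0.272]
  ]
}}

```text
clock: 7.18
position: [0.6104, 0.1324, 0.1785]
tool_rot: [-3.141, -0.0, 0.135]
force: [-0.4, 0.8, -0.1]
grip_width: 0.0854
finger_force: 0.0
```

Request:
{"name": "apply_moves", "arguments": {
  "linear": [
    [-0.08, 0.18, 0],
    [-0.16, 0.36, 0],
    [-0.24, 0.54, 0],
    [-0.32, 0.72, 0],
    [-0.4, 0.9, 0]
  ],
  "delta_rot": [
    [0, 0, 0],
    [0, 0, 0],
    [0, 0, 0],
    [0, 0, 0],
    [0, 0, 0]
  ]
}}

```text
clock: 7.6
position: [0.5829, 0.0368, 0.1784]
tool_rot: [-3.141, 0.0, 0.14]
force: [1.3, 1.1, 0.6]
grip_width: 0.0855
finger_force: 0.0
```

Request:
{"name": "apply_moves", "arguments": {
  "linear": [
    [-0.08, 0.18, 0],
    [-0.16, 0.36, 0],
    [-0.24, 0.54, 0],
    [-0.32, 0.72, 0],
    [-0.4, 0.9, 0]
  ],
  "delta_rot": [
    [0, 0, 0],
    [0, 0, 0],
    [0, 0, 0],
    [0, 0, 0],
    [0, 0, 0]
  ]
}}

```text
clock: 8.02
position: [0.5559, -0.0578, 0.1784]
tool_rot: [-3.141, -0.0, 0.14]
force: [0.5, 0.3, 0.1]
grip_width: 0.0855
finger_force: 0.0
```

Request:
{"name": "apply_moves", "arguments": {
  "linear": [
    [-0.08, 0.18, 0],
    [-0.16, 0.36, 0],
    [-0.24, 0.54, 0],
    [-0.32, 0.72, 0],
    [-0.4, 0.9, 0]
  ],
  "delta_rot": [
    [0, 0, 0],
    [0, 0, 0],
    [0, 0, 0],
    [0, 0, 0],
    [0, 0, 0]
  ]
}}

```text
clock: 8.43
position: [0.5288, -0.1525, 0.1784]
tool_rot: [-3.141, -0.0, 0.14]
force: [0.3, 0.4, 0.1]
grip_width: 0.085
finger_force: 0.0
```

Request:
{"name": "apply_moves", "arguments": {
  "linear": [
    [-0.08, 0.18, 0],
    [-0.16, 0.36, 0],
    [-0.24, 0.54, 0],
    [-0.32, 0.72, 0],
    [-0.4, 0.9, 0]
  ],
  "delta_rot": [
    [0, 0, 0],
    [0, 0, 0],
    [0, 0, 0],
    [0, 0, 0],
    [0, 0, 0]
  ]
}}

```text
clock: 8.85
position: [0.5017, -0.2472, 0.1784]
tool_rot: [-3.141, -0.0, 0.14]
force: [-0.5, 0.4, -0.4]
grip_width: 0.0855
finger_force: 0.0
```

```bash
cat > look.py <<'E'
from m import *
import sys
def look(tag):
    o=[]
    for n in('top','side'):
        im,d=optics.grab_frame(n);np.savez(f'{n}{tag}.npz',im=im,d=d);save(im,f'{n}{tag}.png');o+=[im,d]
    return o
E
python3 - <<'E'
from look import *
im,d,si,sd=look('1')
k=cv2.resize(im[118:205,178:232],None,fx=6,fy=6,interpolation=cv2.INTER_CUBIC)
k2=cv2.resize(im[180:285,355:435],None,fx=5,fy=5,interpolation=cv2.INTER_CUBIC)
o=np.zeros((525,724,3),np.uint8);o[:522,:324]=k;o[:525,324:]=k2;save(o,'kn1.png')
go(.4614,-.340,.18,.113)
E
```

```text
lin [-0.513, 0.844, -0.012] rot [0.0005, -0.0, 0.0108] t 8.95 pos [ 0.5008 -0.2494  0.1787] rpy [ 3.1405e+00 -1.0000e-04  1.3560e-01] q7 -0.55 w 0.0857 ff 0.0
```

View pics/kn1.png

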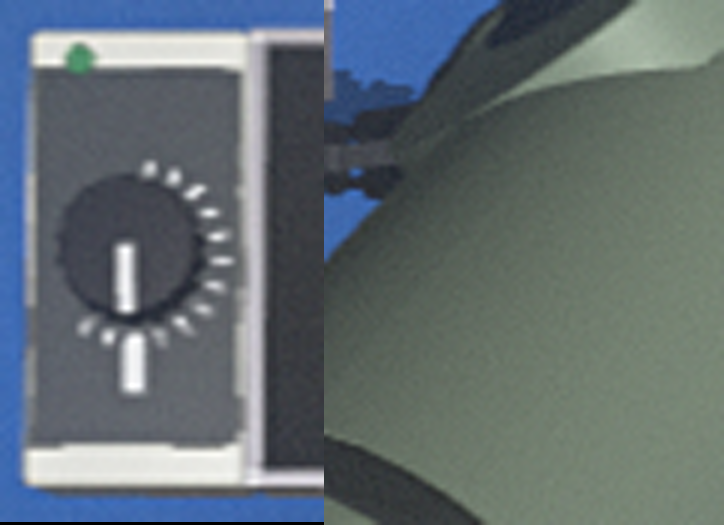

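The pointer now runs from (124,245) to (127,310) and the mark from (133,335) to (133,393). I'll measure the angle numerically before grasping.

```bash
cat > kang.py <<'E'
from m import *
import sys
def kang(im):
    v=im[118:205,178:232].min(2).astype(float);out=[]
    g=v>120
    for c in comps(g,8):
        ys,xs=np.nonzero(c)
        u,w=xs.mean(),ys.mean()
        if 14<u<36 and 25<w<68 and len(xs)>=15:
            z=.099 if w<52 else .071
            Q=ray('top',xs+178,ys+118,z)[:,:2];wt=v[ys,xs]
            a=np.linalg.svd((Q-Q.mean(0)))[2][0];a=a*np.sign(-a[0]); out.append((len(xs),Q.mean(0).round(4),np.degrees(np.arctan2(a[1],a[0]))%360))
    return out
if __name__=='__main__':
    for o in kang(np.load(sys.argv[1])['im']): print(o)
E
python3 kang.py top1.npz; python3 kang.py top0.npz
```

```text
(833, array([0.6021, 0.1059]), np.float64(181.0446881068856))
(46, array([0.5989, 0.13  ]), np.float64(182.3328940645315))
(57, array([0.5706, 0.1281]), np.float64(166.87416863064286))
(801, array([0.6019, 0.106 ]), np.float64(180.32525437448396))
(32, array([0.6159, 0.1175]), np.float64(105.38288768227166))
(41, array([0.5691, 0.1302]), np.float64(181.20483767876473))
```

Request:
{"name": "apply_moves", "arguments": {
  "linear": [
    [-0.1, 0.17, 0],
    [-0.2, 0.34, 0],
    [-0.3, 0.5, 0],
    [-0.4, 0.7, 0],
    [-0.51, 0.84, 0]
  ],
  "delta_rot": [
    [0, 0, 0],
    [0, 0, 0],
    [0, 0, 0.01],
    [0, 0, 0.01],
    [0, 0, 0.01]
  ]
}}

```text
clock: 9.37
position: [0.4632, -0.3375, 0.1784]
tool_rot: [3.141, -0.0, 0.119]
force: [0.3, -0.1, -0.4]
grip_width: 0.0856
finger_force: 0.0
```

```bash
python3 -c "
from h import *
go(.4614,-.340,.046,.113)"
```

```text
lin [-0.021, 0.022, 1.324] rot [0.0001, -0.0001, 0.0027] t 9.3667 pos [ 0.4632 -0.3375  0.1784] rpy [ 3.1414e+00 -2.0000e-04  1.1870e-01] q7 -0.4 w 0.0856 ff 0.0
```

Run:
```python
from m import *
s,d=optics.grab_frame('side')
for im in (np.load('side0.npz')['im'],s):
    h=cv2.cvtColor(im,cv2.COLOR_RGB2HSV);m=(h[...,0]<25)&(h[...,1]>90)&(h[...,2]>90);m[:270]=0;m[335:]=0;m[:,:255]=0;m[:,340:]=0
    ys,xs=np.nonzero(m);print(len(xs),xs.mean(),ys.mean(),xs.min(),xs.max(),ys.min(),ys.max())
o=cv2.resize(s[180:340,210:370],None,fx=3.5,fy=3.5);save(o,'sc.png')
```

```text
847 294.62691853600944 298.3943329397875 273 317 280 316
833 310.15606242497 295.8343337334934 288 332 278 313
```

View pics/sc.png

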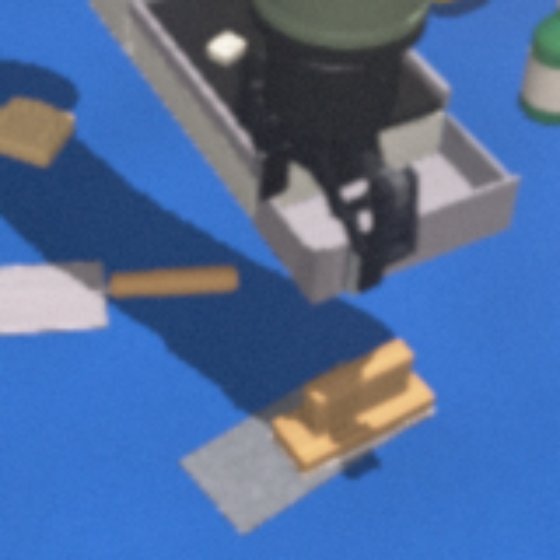

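The side crop shows that the scraper has been knocked to the far end of its pad: its handle is at about (360,385) in the crop, the pad at (290,460). I'll re-measure it.

Run:
```python
from m import *
s,d=optics.grab_frame('side')
for tag,im,d in (('old',np.load('side0.npz')['im'],np.load('side0.npz')['d']),('new',s,d)):
    h=cv2.cvtColor(im,cv2.COLOR_RGB2HSV);m=(h[...,0]<25)&(h[...,1]>90)&(h[...,2]>90);m[:270]=0;m[335:]=0;m[:,:255]=0;m[:,340:]=0
    P=cloud('side',d);ys,xs=np.nonzero(m);print(tag,ray('side',xs.mean(),ys.mean(),.035).round(4))
    t=m&(P[...,2]>.058)&(P[...,2]<.075);print(t.sum(),rect(P[t]),P[t].mean(0).round(4))
    t=m&(P[...,2]>.005);print(rect(P[t]))
```

```text
old [ 0.4561 -0.3486  0.035 ]
204 (array([ 459.9, -344.2]), 76.9, 16.0, 6.9) [ 0.4593 -0.3448  0.0633]
(array([ 276.8, -577.3]), 676.5, 98.5, 51.7)
new [ 0.4931 -0.3575  0.035 ]
204 (array([ 498. , -353.1]), 76.5, 17.4, 6.0) [ 0.4972 -0.3541  0.0634]
(array([ 297.1, -581. ]), 691.9, 97.6, 48.8)
```

```bash
python3 -c "
from h import *
go(.499,-.3515,.036,.108)"
```

```text
lin [0.356, 0.167, 1.426] rot [0.0004, 0.0001, 0.0034] t 9.4667 pos [ 0.4617 -0.3388  0.1786] rpy [3.1407e+00 2.0000e-04 1.1520e-01] q7 -0.4 w 0.0857 ff 0.0
```

Request:
{"name": "apply_moves", "arguments": {
  "linear": [
    [0.09, 0.04, 0],
    [0.18, 0.08, 0.2],
    [0.36, 0.17, 0.4],
    [0.36, 0.17, 0.6],
    [0.36, 0.17, 0.7]
  ],
  "delta_rot": [
    [0, 0, 0],
    [0, 0, 0],
    [0, 0, 0],
    [0, 0, 0.003],
    [0, 0, 0.003]
  ]
}}

```text
clock: 9.88
position: [0.5023, -0.3476, 0.1058]
tool_rot: [-3.14, 0.001, 0.114]
force: [-0.3, -0.2, -0.2]
grip_width: 0.0855
finger_force: 0.0
```

Run:
```python
from h import *
go(.499,-.3515,.036,.108)
s,d=optics.grab_frame('side')
o=cv2.resize(s[200:340,220:380],None,fx=4,fy=4);save(o,'sc2.png')
```

```text
lin [-0.036, 0.036, 0.698] rot [-0.0008, 0.0007, 0.003] t 9.8833 pos [ 0.5023 -0.3476  0.1058] rpy [-3.1399e+00  1.4000e-03  1.1430e-01] q7 -0.38 w 0.0855 ff 0.0
```

View pics/sc2.png

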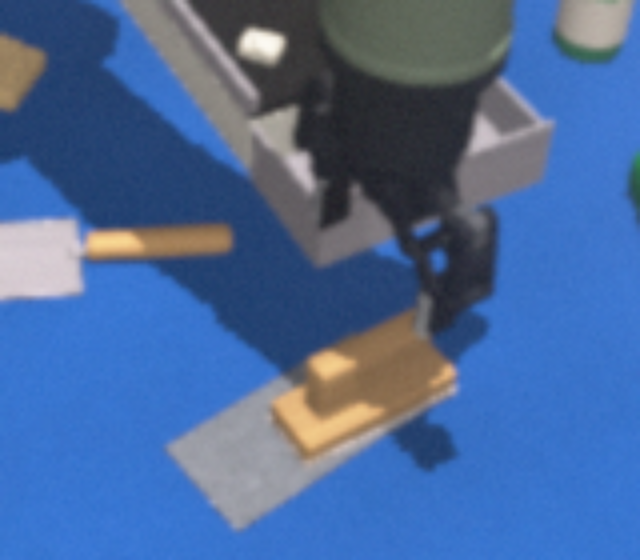

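The fingers straddle the handle line (finger tips at (430,325) and (335,215) in the crop, with the handle between them), so I'll descend.

Request:
{"name": "apply_moves", "arguments": {
  "linear": [
    [-0.03, 0.03, 0.1],
    [-0.03, 0.03, 0.25],
    [-0.03, 0.03, 0.45],
    [-0.03, 0.03, 0.6],
    [-0.03, 0.03, 0.7]
  ],
  "delta_rot": [
    [0, 0, 0],
    [0, 0, 0],
    [0, 0, 0],
    [0, 0, 0],
    [0, 0, 0]
  ]
}}

```text
clock: 10.35
position: [0.4982, -0.3524, 0.0373]
tool_rot: [-3.141, 0.0, 0.112]
force: [-0.7, -0.5, 0.6]
grip_width: 0.0851
finger_force: 0.0
```

Request:
{"name": "apply_moves", "arguments": {
  "linear": [
    [0, 0, 0],
    [0, 0, 0],
    [0, 0, 0],
    [0, 0, 0],
    [0, 0, 0]
  ],
  "delta_rot": [
    [0, 0, 0],
    [0, 0, 0],
    [0, 0, 0],
    [0, 0, 0],
    [0, 0, 0]
  ],
  "gripper": -1,
  "force": 70
}}

```text
clock: 10.77
position: [0.4987, -0.3529, 0.0391]
tool_rot: [3.141, -0.001, 0.112]
force: [-0.3, 0.2, 0.0]
grip_width: 0.0258
finger_force: 0.0
```

Request:
{"name": "apply_moves", "arguments": {
  "linear": [
    [0, 0, 0],
    [0, 0, 0],
    [0, 0, 0],
    [0, 0, 0],
    [0, 0, 0]
  ],
  "delta_rot": [
    [0, 0, 0],
    [0, 0, 0],
    [0, 0, 0],
    [0, 0, 0],
    [0, 0, 0]
  ]
}}

```text
clock: 11.18
position: [0.4986, -0.3527, 0.0388]
tool_rot: [3.141, -0.001, 0.112]
force: [-1.3, 2.4, 7.7]
grip_width: 0.0168
finger_force: 71.4
```

```bash
python3 -c "
from h import *
go(.5,-.355,.18,.108)"
```

```text
lin [0.012, 0.024, -1.412] rot [0.0001, -0.0003, 0.0021] t 11.1833 pos [ 0.4986 -0.3527  0.0388] rpy [ 3.1414e+00 -6.0000e-04  1.1230e-01] q7 -0.32 w 0.0168 ff 71.4
```

Request:
{"name": "apply_moves", "arguments": {
  "linear": [
    [0, 0, -0.1],
    [0, 0, -0.25],
    [0, 0, -0.45],
    [0, 0, -0.65],
    [0, 0, -0.85]
  ],
  "delta_rot": [
    [0, 0, 0],
    [0, 0, 0],
    [0, 0, 0],
    [0, 0, 0],
    [0, 0, 0]
  ]
}}

```text
clock: 11.6
position: [0.4982, -0.3529, 0.1256]
tool_rot: [3.141, -0.0, 0.112]
force: [-0.4, 0.2, -1.3]
grip_width: 0.0167
finger_force: 70.2
```

Request:
{"name": "apply_moves", "arguments": {
  "linear": [
    [0, 0, -0.15],
    [0, 0, -0.3],
    [0, 0, -0.45],
    [0, 0, -0.55],
    [0, 0, -0.55]
  ],
  "delta_rot": [
    [0, 0, 0],
    [0, 0, 0],
    [0, 0, 0],
    [0, 0, 0],
    [0, 0, 0]
  ]
}}

```text
clock: 12.02
position: [0.499, -0.3533, 0.1811]
tool_rot: [3.14, -0.003, 0.112]
force: [0.1, -1.1, -0.1]
grip_width: 0.0165
finger_force: 70.3
```

Request:
{"name": "apply_moves", "arguments": {
  "linear": [
    [0.06, -0.12, 0],
    [0.15, -0.3, 0],
    [0.25, -0.5, 0],
    [0.35, -0.7, 0],
    [0.46, -0.93, 0]
  ],
  "delta_rot": [
    [0, 0, 0],
    [0, 0, 0],
    [0, 0, 0],
    [0, 0, 0],
    [0, 0, 0]
  ]
}}

```text
clock: 12.43
position: [0.5334, -0.2545, 0.178]
tool_rot: [-3.142, 0.001, 0.111]
force: [0.5, -0.7, -1.0]
grip_width: 0.0169
finger_force: 70.2
```

Request:
{"name": "apply_moves", "arguments": {
  "linear": [
    [0.09, -0.19, 0],
    [0.18, -0.37, 0],
    [0.27, -0.56, 0],
    [0.37, -0.75, 0],
    [0.46, -0.93, 0]
  ],
  "delta_rot": [
    [0, 0, 0],
    [0, 0, 0],
    [0, 0, 0],
    [0, 0, 0],
    [0, 0, 0]
  ]
}}

```text
clock: 12.85
position: [0.569, -0.1563, 0.1779]
tool_rot: [-3.141, 0.001, 0.112]
force: [0.0, 0.1, -1.7]
grip_width: 0.0167
finger_force: 70.2
```

Request:
{"name": "apply_moves", "arguments": {
  "linear": [
    [0.09, -0.19, 0],
    [0.18, -0.37, 0],
    [0.27, -0.56, 0],
    [0.37, -0.75, 0],
    [0.46, -0.93, 0]
  ],
  "delta_rot": [
    [0, 0, 0],
    [0, 0, 0],
    [0, 0, 0],
    [0, 0, 0],
    [0, 0, 0]
  ]
}}

```text
clock: 13.27
position: [0.6043, -0.0587, 0.1779]
tool_rot: [-3.141, 0.001, 0.112]
force: [-0.2, 0.4, -1.3]
grip_width: 0.0167
finger_force: 70.2
```

Request:
{"name": "apply_moves", "arguments": {
  "linear": [
    [0.09, -0.19, 0],
    [0.18, -0.37, 0],
    [0.27, -0.56, 0],
    [0.37, -0.75, 0],
    [0.46, -0.93, 0]
  ],
  "delta_rot": [
    [0, 0, 0],
    [0, 0, 0],
    [0, 0, 0.01],
    [0, 0, 0.02],
    [0, 0, 0.04]
  ]
}}

```text
clock: 13.68
position: [0.6396, 0.0388, 0.1779]
tool_rot: [-3.141, 0.001, 0.028]
force: [0.8, -0.5, -0.9]
grip_width: 0.0168
finger_force: 70.2
```

Run:
```python
from look import *
go(.6405,.041,.0978,.028)
im,d,s,sd=look('2')
o=np.hstack([cv2.resize(im[100:230,170:370],None,fx=2,fy=2),cv2.resize(s[140:270,220:370],None,fx=2,fy=2)]);save(o,'sw.png')
```

```text
lin [0.01, -0.022, 0.801] rot [-0.0001, 0.0003, 0.0] t 13.6833 pos [0.6396 0.0388 0.1779] rpy [-3.1415e+00  6.0000e-04  2.8000e-02] q7 -1.15 w 0.0168 ff 70.2
```

View pics/sw.png

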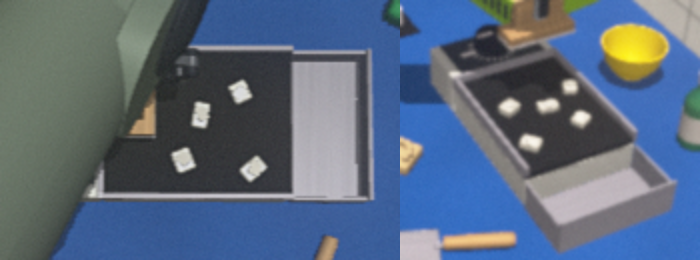

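Both views show all five chips on the plate, with the scraper held level above its +y end.

Request:
{"name": "apply_moves", "arguments": {
  "linear": [
    [0, -0.02, 0.2],
    [0, -0.02, 0.4],
    [0, -0.02, 0.6],
    [0, -0.02, 0.75],
    [0, -0.02, 0.8]
  ],
  "delta_rot": [
    [0, 0, 0],
    [0, 0, 0],
    [0, 0, 0],
    [0, 0, 0],
    [0, 0, 0]
  ]
}}

```text
clock: 14.2
position: [0.6383, 0.0392, 0.0959]
tool_rot: [3.141, 0.003, 0.028]
force: [-2.2, -0.2, 2.7]
grip_width: 0.0168
finger_force: 70.8
```

Request:
{"name": "apply_moves", "arguments": {
  "linear": [
    [0, 0.1, 0],
    [0, 0.2, 0],
    [0, 0.32, 0],
    [0, 0.44, 0],
    [0, 0.56, 0]
  ],
  "delta_rot": [
    [0, 0, 0],
    [0, 0, 0],
    [0, 0, 0],
    [0, 0, 0],
    [0, 0, 0]
  ]
}}

```text
clock: 14.62
position: [0.6413, -0.0182, 0.0989]
tool_rot: [3.141, -0.001, 0.028]
force: [0.3, -0.5, -1.4]
grip_width: 0.017
finger_force: 70.3
```

Request:
{"name": "apply_moves", "arguments": {
  "linear": [
    [0, 0.12, 0],
    [0, 0.24, 0],
    [0, 0.36, 0],
    [0, 0.48, 0],
    [0, 0.6, 0]
  ],
  "delta_rot": [
    [0, 0, 0],
    [0, 0, 0],
    [0, 0, 0],
    [0, 0, 0],
    [0, 0, 0]
  ]
}}

```text
clock: 15.03
position: [0.6428, -0.0776, 0.0983]
tool_rot: [3.142, -0.0, 0.028]
force: [0.3, 0.4, -0.1]
grip_width: 0.0169
finger_force: 70.3
```

Request:
{"name": "apply_moves", "arguments": {
  "linear": [
    [0, 0.12, 0],
    [0, 0.24, 0],
    [0, 0.36, 0],
    [0, 0.48, 0],
    [0, 0.56, 0]
  ],
  "delta_rot": [
    [0, 0, 0],
    [0, 0, 0],
    [0, 0, 0],
    [0, 0, 0],
    [0, 0, 0]
  ]
}}

```text
clock: 15.45
position: [0.6442, -0.1343, 0.0984]
tool_rot: [3.141, 0.0, 0.027]
force: [0.4, 0.4, -0.3]
grip_width: 0.0169
finger_force: 70.3
```

Run:
```python
from look import *
go(.595,.039,.0978,.028)
im,d,s,sd=look('3')
o=np.hstack([cv2.resize(im[100:230,170:370],None,fx=2,fy=2),cv2.resize(s[140:270,220:370],None,fx=2,fy=2)]);save(o,'sw3.png')
```

```text
lin [-0.445, -1.746, 0.005] rot [0.0003, 0.0, -0.0002] t 15.45 pos [ 0.6442 -0.1343  0.0984] rpy [3.141  0.     0.0275] q7 -0.86 w 0.0169 ff 70.3
```

View pics/sw3.png

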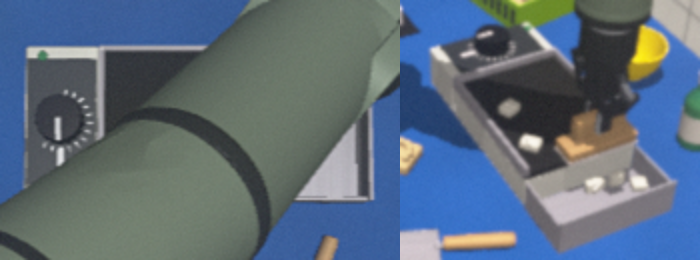

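Three chips are in the tray. The two left on the plate, at (508,107) and (530,143), are on the near side, so the second stroke goes there.

Request:
{"name": "apply_moves", "arguments": {
  "linear": [
    [0, 0, -0.2],
    [0, 0, -0.4],
    [0, 0, -0.6],
    [0, 0, -0.6],
    [0, 0, -0.6]
  ],
  "delta_rot": [
    [0, 0, 0],
    [0, 0, 0],
    [0, 0, 0],
    [0, 0, 0],
    [0, 0, 0]
  ]
}}

```text
clock: 15.97
position: [0.6449, -0.1316, 0.159]
tool_rot: [-3.141, -0.001, 0.029]
force: [-0.3, 0.1, -1.4]
grip_width: 0.0169
finger_force: 70.3
```

Request:
{"name": "apply_moves", "arguments": {
  "linear": [
    [-0.04, -0.15, 0],
    [-0.09, -0.35, 0],
    [-0.14, -0.55, 0],
    [-0.18, -0.72, 0],
    [-0.22, -0.89, 0]
  ],
  "delta_rot": [
    [0, 0, 0],
    [0, 0, 0],
    [0, 0, 0],
    [0, 0, 0],
    [0, 0, 0]
  ]
}}

```text
clock: 16.38
position: [0.6191, -0.0424, 0.1572]
tool_rot: [-3.141, 0.001, 0.029]
force: [1.3, -0.5, -0.4]
grip_width: 0.0166
finger_force: 70.3
```

Request:
{"name": "apply_moves", "arguments": {
  "linear": [
    [-0.04, -0.17, 0],
    [-0.09, -0.35, 0],
    [-0.14, -0.55, 0],
    [-0.18, -0.72, 0],
    [-0.22, -0.88, 0]
  ],
  "delta_rot": [
    [0, 0, 0],
    [0, 0, 0],
    [0, 0, 0],
    [0, 0, 0],
    [0, 0, 0]
  ]
}}

```text
clock: 16.8
position: [0.5945, 0.0451, 0.1573]
tool_rot: [-3.141, 0.001, 0.03]
force: [0.6, -0.6, -0.7]
grip_width: 0.0169
finger_force: 70.3
```

Request:
{"name": "apply_moves", "arguments": {
  "linear": [
    [0, 0, 0],
    [0, 0, 0.2],
    [0, 0, 0.4],
    [0, 0, 0.55],
    [0, 0, 0.6]
  ],
  "delta_rot": [
    [0, 0, 0],
    [0, 0, 0],
    [0, 0, 0],
    [0, 0, 0],
    [0, 0, 0]
  ]
}}

```text
clock: 17.22
position: [0.5939, 0.0435, 0.0956]
tool_rot: [3.141, 0.004, 0.029]
force: [-20.4, 11.9, 55.6]
grip_width: 0.0169
finger_force: 79.3
```

Request:
{"name": "apply_moves", "arguments": {
  "linear": [
    [0, 0.1, 0],
    [0, 0.2, 0],
    [0, 0.32, 0],
    [0, 0.44, 0],
    [0, 0.56, 0]
  ],
  "delta_rot": [
    [0, 0, 0],
    [0, 0, 0],
    [0, 0, 0],
    [0, 0, 0],
    [0, 0, 0]
  ]
}}

```text
clock: 17.63
position: [0.597, -0.0142, 0.0985]
tool_rot: [3.141, -0.0, 0.028]
force: [0.4, 0.5, -1.2]
grip_width: 0.017
finger_force: 70.3
```

Request:
{"name": "apply_moves", "arguments": {
  "linear": [
    [0, 0.12, 0],
    [0, 0.24, 0],
    [0, 0.36, 0],
    [0, 0.48, 0],
    [0, 0.6, 0]
  ],
  "delta_rot": [
    [0, 0, 0],
    [0, 0, 0],
    [0, 0, 0],
    [0, 0, 0],
    [0, 0, 0]
  ]
}}

```text
clock: 18.05
position: [0.5987, -0.0739, 0.0983]
tool_rot: [-3.142, -0.0, 0.028]
force: [0.4, 0.6, -1.3]
grip_width: 0.0168
finger_force: 70.3
```

Request:
{"name": "apply_moves", "arguments": {
  "linear": [
    [0, 0.12, 0],
    [0, 0.24, 0],
    [0, 0.36, 0],
    [0, 0.48, 0],
    [0, 0.6, 0]
  ],
  "delta_rot": [
    [0, 0, 0],
    [0, 0, 0],
    [0, 0, 0],
    [0, 0, 0],
    [0, 0, 0]
  ]
}}

```text
clock: 18.47
position: [0.6004, -0.1338, 0.0983]
tool_rot: [3.142, 0.0, 0.028]
force: [0.8, 0.7, -0.7]
grip_width: 0.017
finger_force: 70.3
```

Request:
{"name": "apply_moves", "arguments": {
  "linear": [
    [0, 0, -0.2],
    [0, 0, -0.4],
    [0, 0, -0.6],
    [0, 0, -0.8],
    [0, 0, -0.8]
  ],
  "delta_rot": [
    [0, 0, 0],
    [0, 0, 0],
    [0, 0, 0],
    [0, 0, 0],
    [0, 0, 0]
  ]
}}

```text
clock: 18.88
position: [0.6016, -0.134, 0.1817]
tool_rot: [3.141, -0.004, 0.028]
force: [0.6, 0.1, -0.6]
grip_width: 0.0166
finger_force: 70.2
```

Run:
```python
from look import *
go(.4588,-.346,.18,.113)
im,d,s,sd=look('4')
P=cloud('side',sd);h=cv2.cvtColor(s,cv2.COLOR_RGB2HSV)
Ry=Ro.from_euler('z',1.6,degrees=True).as_matrix()
L=(P-[.6175,-.03,0])@Ry
v=(h[...,2]>150)&(h[...,1]<60)
for nm,m in(('plate',v&(abs(L[...,0])<.078)&(abs(L[...,1])<.106)&(L[...,2]>.058)&(L[...,2]<.08)),):
    for c in comps(m,15): print(nm,c.sum(),L[c].mean(0).round(3))
m=((h[...,1]<40)|1>0)&(h[...,2]>60)&(h[...,1]<70)&(P[...,2]<.012);m[:270]=0;m[:,:255]=0;m[:,340:]=0;m[340:]=0
for c in comps(m,200):
    ys,xs=np.nonzero(c);print('pad side',c.sum(),rect(ray('side',xs,ys,.003)))
o=np.hstack([cv2.resize(im[100:290,170:430],None,fx=1.3,fy=1.3)[:247],cv2.resize(s[140:330,220:370],None,fx=1.3,fy=1.3)[:247]]);save(o,'sw4.png')
```

```text
lin [-1.488, 2.079, 0.013] rot [0.0005, -0.0019, -0.0405] t 18.8833 pos [ 0.6016 -0.134   0.1817] rpy [ 3.1406 -0.0041  0.0282] q7 -0.88 w 0.0166 ff 70.2
pad side 1474 (array([ 458.6, -347.4]), 148.2, 68.6, 11.0)
```

View pics/sw4.png

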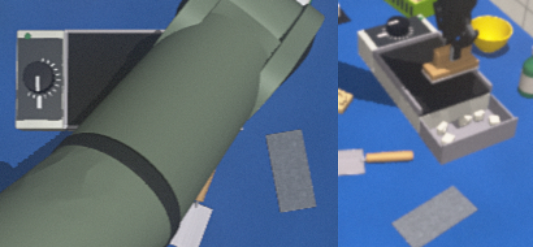

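The plate is clear and the chips lie in the tray at about (470,125) in the crop. The empty pad measures (0.4587, -0.3465) at 11°, so the scraper goes back there.

Request:
{"name": "apply_moves", "arguments": {
  "linear": [
    [-0.07, 0.1, 0],
    [-0.18, 0.25, 0],
    [-0.3, 0.42, 0],
    [-0.42, 0.6, 0],
    [-0.54, 0.76, 0]
  ],
  "delta_rot": [
    [0, 0, 0],
    [0, 0, 0],
    [0, 0, 0],
    [0, 0, 0],
    [0, 0, 0]
  ]
}}

```text
clock: 19.4
position: [0.547, -0.2117, 0.1774]
tool_rot: [3.141, 0.002, 0.028]
force: [-0.2, -0.3, -0.3]
grip_width: 0.0166
finger_force: 70.2
```

Request:
{"name": "apply_moves", "arguments": {
  "linear": [
    [-0.12, 0.17, 0],
    [-0.24, 0.34, 0],
    [-0.36, 0.5, 0],
    [-0.45, 0.64, 0],
    [-0.54, 0.76, 0]
  ],
  "delta_rot": [
    [0, 0, 0],
    [0, 0, 0],
    [0, 0, 0],
    [0, 0, 0],
    [0, 0, 0]
  ]
}}

```text
clock: 19.82
position: [0.495, -0.2892, 0.1775]
tool_rot: [-3.142, 0.001, 0.027]
force: [-0.3, 0.5, -1.3]
grip_width: 0.0167
finger_force: 70.2
```

Request:
{"name": "apply_moves", "arguments": {
  "linear": [
    [-0.12, 0.17, 0],
    [-0.24, 0.34, 0],
    [-0.36, 0.5, 0],
    [-0.4, 0.56, 0],
    [-0.4, 0.56, 0]
  ],
  "delta_rot": [
    [0, 0, -0.02],
    [0, 0, -0.04],
    [0, 0, -0.06],
    [0, 0, -0.078],
    [0, 0, -0.078]
  ]
}}

```text
clock: 20.23
position: [0.456, -0.3469, 0.1778]
tool_rot: [-3.142, 0.001, 0.19]
force: [-0.5, -0.7, -1.4]
grip_width: 0.017
finger_force: 70.3
```

```bash
python3 -c "
from h import *
go(.4587,-.3465,.0395,.192)"
```

```text
lin [0.029, 0.002, 1.383] rot [-0.0, 0.0006, -0.0008] t 20.2333 pos [ 0.456  -0.3469  0.1778] rpy [-3.1416e+00  1.3000e-03  1.9030e-01] q7 -0.33 w 0.017 ff 70.3
```

Request:
{"name": "apply_moves", "arguments": {
  "linear": [
    [0.03, 0, 0.15],
    [0.03, 0, 0.35],
    [0.03, 0, 0.6],
    [0.03, 0, 0.8],
    [0.03, 0, 0.95]
  ],
  "delta_rot": [
    [0, 0, 0],
    [0, 0, 0],
    [0, 0, 0],
    [0, 0, 0],
    [0, 0, 0]
  ]
}}

```text
clock: 20.65
position: [0.4607, -0.3431, 0.0809]
tool_rot: [-3.14, 0.002, 0.191]
force: [0.5, -0.9, -1.0]
grip_width: 0.0167
finger_force: 70.3
```

Request:
{"name": "apply_moves", "arguments": {
  "linear": [
    [0, 0, 0.1],
    [0, 0, 0.2],
    [0, 0, 0.28],
    [0, 0, 0.36],
    [0, 0, 0.4]
  ],
  "delta_rot": [
    [0, 0, 0],
    [0, 0, 0],
    [0, 0, 0],
    [0, 0, 0],
    [0, 0, 0]
  ]
}}

```text
clock: 21.07
position: [0.4613, -0.344, 0.0426]
tool_rot: [-3.141, 0.0, 0.192]
force: [-0.3, -0.1, -0.6]
grip_width: 0.0169
finger_force: 70.3
```

```bash
python3 -c "
from h import *
go(.4587,-.3465,.0395,.192);print(monitor.observe()['force'])"
```

```text
lin [-0.03, 0.019, 0.031] rot [-0.0001, 0.0001, -0.0001] t 21.0667 pos [ 0.4613 -0.344   0.0426] rpy [-3.1414e+00  2.0000e-04  1.9180e-01] q7 -0.21 w 0.0169 ff 70.3
[-0.26840686 -0.05710775 -0.62927261]
```

Request:
{"name": "apply_moves", "arguments": {
  "linear": [
    [0, 0, 0.01],
    [0, 0, 0.02],
    [0, 0, 0.03],
    [0, 0, 0.04],
    [0, 0, 0.04]
  ],
  "delta_rot": [
    [0, 0, 0],
    [0, 0, 0],
    [0, 0, 0],
    [0, 0, 0],
    [0, 0, 0]
  ]
}}

```text
clock: 21.48
position: [0.4614, -0.3442, 0.0394]
tool_rot: [3.141, -0.0, 0.192]
force: [0.1, 0.1, -1.6]
grip_width: 0.0167
finger_force: 70.3
```

Request:
{"name": "apply_moves", "arguments": {
  "linear": [
    [0, 0, 0],
    [0, 0, 0],
    [0, 0, 0],
    [0, 0, 0],
    [0, 0, 0]
  ],
  "delta_rot": [
    [0, 0, 0],
    [0, 0, 0],
    [0, 0, 0],
    [0, 0, 0],
    [0, 0, 0]
  ],
  "gripper": 1
}}

```text
clock: 21.9
position: [0.4613, -0.3442, 0.0394]
tool_rot: [3.142, -0.0, 0.192]
force: [0.1, -0.6, 0.1]
grip_width: 0.0763
finger_force: 0.0
```

Request:
{"name": "apply_moves", "arguments": {
  "linear": [
    [0, 0, 0],
    [0, 0, 0],
    [0, 0, -0.1],
    [0, 0, -0.3],
    [0, 0, -0.6]
  ],
  "delta_rot": [
    [0, 0, 0],
    [0, 0, 0],
    [0, 0, 0],
    [0, 0, 0],
    [0, 0, 0]
  ]
}}

```text
clock: 22.32
position: [0.4603, -0.3436, 0.0991]
tool_rot: [-3.14, 0.002, 0.191]
force: [0.1, 1.0, 0.1]
grip_width: 0.0857
finger_force: 0.0
```

Request:
{"name": "apply_moves", "arguments": {
  "linear": [
    [0, 0, -0.25],
    [0, 0, -0.5],
    [0, 0, -0.7],
    [0, 0, -0.9],
    [0, 0, -1]
  ],
  "delta_rot": [
    [0, 0, 0],
    [0, 0, 0],
    [0, 0, 0],
    [0, 0, 0],
    [0, 0, 0]
  ]
}}

```text
clock: 22.73
position: [0.4616, -0.3447, 0.2021]
tool_rot: [3.14, -0.002, 0.191]
force: [0.5, 0.2, 0.5]
grip_width: 0.0855
finger_force: 0.0
```

Run:
```python
from look import *
go(.50,.30,.2,1.57)
im,d,s,sd=look('5')
P=cloud('side',sd);h=cv2.cvtColor(s,cv2.COLOR_RGB2HSV)
m=(h[...,0]<25)&(h[...,1]>90)&(P[...,2]>.058)&(P[...,2]<.075);m[:270]=0;m[335:]=0;m[:,:255]=0
for c in comps(m,50): print('scr',rect(P[c]),P[c][:,2].mean())
o=cv2.resize(np.hstack([im[100:380,60:430],s[110:390,120:380]]),None,fx=1.2,fy=1.2);save(o,'sw5.png')
P=cloud('top',d);h=cv2.cvtColor(im,cv2.COLOR_RGB2HSV)
m=(h[...,2]>130)&(h[...,1]<60);m[:175]=0;m[290:]=0;m[:,:75]=0;m[:,140:]=0
for c in comps(m,50):
    ys,xs=np.nonzero(c);print('mould',rect(ray('top',xs,ys,.035)))
```

```text
lin [1.604, -6.256, 0.015] rot [0.0012, -0.0003, -0.6582] t 22.7333 pos [ 0.4616 -0.3447  0.2021] rpy [ 3.1401e+00 -1.9000e-03  1.9150e-01] q7 -0.36 w 0.0855 ff 0.0
scr (array([ 460.6, -345.5]), 75.6, 16.6, 10.7) 0.06335696007371623Traceback (most recent call last):
  File "<stdin>", line 7, in <module>
    return _nx.concatenate(arrs, 1, dtype=dtype, casting=casting)
           ~~~~~~~~~~~~~~~^^^^^^^^^^^^^^^^^^^^^^^^^^^^^^^^^^^^^^^
ValueError: all the input array dimensions except for the concatenation axis must match exactly, but along dimension 0, the array at index 0 has size 280 and the array at index 1 has size 274
```

```bash
cat > mo.py <<'E'
from m import *
def moulds(im):
    h=cv2.cvtColor(im,cv2.COLOR_RGB2HSV)
    m=(h[...,2]>130)&(h[...,1]<60);m[:175]=0;m[290:]=0;m[:,:60]=0;m[:,160:]=0
    for c in comps(m,50):
        ys,xs=np.nonzero(c);print('mould',rect(ray('top',xs,ys,.035)))
        cc=cv2.morphologyEx(c.astype(np.uint8),cv2.MORPH_CLOSE,np.ones((9,9)))
        q=cv2.findContours(cc,0,2)[0][0];M=cv2.moments(q);print('  centroid',ray('top',M['m10']/M['m00'],M['m01']/M['m00'],.035).round(4))
E
python3 - <<'E'
from mo import *
im=np.load('top5.npz')['im'];s=np.load('side5.npz')['im']
moulds(im)
o=cv2.resize(np.hstack([im[110:384,60:430],s[110:384,120:380]]),None,fx=1.2,fy=1.2);save(o,'sw5.png')
E
```

```text
mould (array([517.2, 379. ]), 62.2, 48.7, 86.5)
  centroid [0.517  0.3773 0.035 ]
mould (array([356.6, 365.3]), 61.2, 47.6, -88.3)
  centroid [0.3555 0.364  0.035 ]
```

View pics/sw5.png

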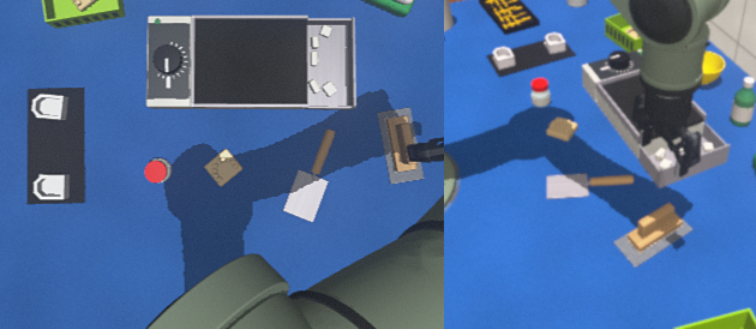

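All five chips are in the tray ((315,30) to (330,88) in the crop), the scraper is upright on its pad, and the two moulds are unchanged at (50,107) and (50,186).

Request:
{"name": "apply_moves", "arguments": {
  "linear": [
    [0.05, -0.15, 0],
    [0.1, -0.35, 0],
    [0.15, -0.55, 0],
    [0.21, -0.77, 0],
    [0.27, -0.99, 0]
  ],
  "delta_rot": [
    [0, 0, 0],
    [0, 0, 0],
    [0, 0, 0],
    [0, 0, 0],
    [0, 0, 0]
  ]
}}

```text
clock: 23.25
position: [0.4684, -0.2407, 0.1984]
tool_rot: [-3.141, 0.001, 0.191]
force: [-0.0, 0.4, -0.1]
grip_width: 0.0852
finger_force: 0.0
```

Request:
{"name": "apply_moves", "arguments": {
  "linear": [
    [0.05, -0.2, 0],
    [0.1, -0.4, 0],
    [0.16, -0.6, 0],
    [0.21, -0.8, 0],
    [0.27, -0.99, 0]
  ],
  "delta_rot": [
    [0, 0, 0],
    [0, 0, 0],
    [0, 0, 0],
    [0, 0, 0],
    [0, 0, 0]
  ]
}}

```text
clock: 23.67
position: [0.476, -0.1382, 0.1985]
tool_rot: [-3.141, 0.001, 0.192]
force: [-0.3, -0.2, -0.0]
grip_width: 0.0856
finger_force: 0.0
```

Request:
{"name": "apply_moves", "arguments": {
  "linear": [
    [0.05, -0.2, 0],
    [0.1, -0.4, 0],
    [0.16, -0.6, 0],
    [0.21, -0.8, 0],
    [0.27, -0.99, 0]
  ],
  "delta_rot": [
    [0, 0, 0],
    [0, 0, 0],
    [0, 0, 0],
    [0, 0, 0],
    [0, 0, 0]
  ]
}}

```text
clock: 24.08
position: [0.4836, -0.036, 0.1986]
tool_rot: [-3.142, 0.001, 0.192]
force: [-0.2, -0.2, -0.3]
grip_width: 0.0854
finger_force: 0.0
```

Request:
{"name": "apply_moves", "arguments": {
  "linear": [
    [0.05, -0.2, 0],
    [0.1, -0.4, 0],
    [0.16, -0.6, 0],
    [0.21, -0.8, 0],
    [0.27, -0.99, 0]
  ],
  "delta_rot": [
    [0, 0, 0],
    [0, 0, 0],
    [0, 0, 0],
    [0, 0, 0],
    [0, 0, 0]
  ]
}}

```text
clock: 24.5
position: [0.4912, 0.0662, 0.1985]
tool_rot: [3.141, 0.001, 0.192]
force: [0.6, 0.4, 0.2]
grip_width: 0.0852
finger_force: 0.0
```

Request:
{"name": "apply_moves", "arguments": {
  "linear": [
    [0.05, -0.2, 0],
    [0.1, -0.4, 0],
    [0.16, -0.6, 0],
    [0.21, -0.8, 0],
    [0.27, -0.99, 0]
  ],
  "delta_rot": [
    [0, 0, 0],
    [0, 0, 0],
    [0, 0, 0],
    [0, 0, 0],
    [0, 0, 0]
  ]
}}

```text
clock: 24.92
position: [0.4988, 0.1686, 0.1984]
tool_rot: [3.141, 0.001, 0.192]
force: [0.0, 0.5, -0.5]
grip_width: 0.0851
finger_force: 0.0
```

Request:
{"name": "apply_moves", "arguments": {
  "linear": [
    [0.05, -0.2, 0],
    [0.1, -0.4, 0],
    [0.16, -0.6, 0],
    [0.21, -0.8, 0],
    [0.27, -0.99, 0]
  ],
  "delta_rot": [
    [0, 0, 0],
    [0, 0, 0],
    [0, 0, 0],
    [0, 0, 0],
    [0, 0, 0]
  ]
}}

```text
clock: 25.33
position: [0.5065, 0.2709, 0.1983]
tool_rot: [3.141, 0.001, 0.192]
force: [0.8, -1.0, -0.4]
grip_width: 0.0856
finger_force: 0.0
```

Request:
{"name": "apply_moves", "arguments": {
  "linear": [
    [0.05, -0.2, 0],
    [0.1, -0.4, 0],
    [0.16, -0.6, 0],
    [0.21, -0.8, 0],
    [0.27, -0.98, 0]
  ],
  "delta_rot": [
    [0, 0, 0],
    [0, 0, 0],
    [0, 0, 0],
    [0, 0, 0],
    [0, 0, 0]
  ]
}}

```text
clock: 25.75
position: [0.5142, 0.3723, 0.198]
tool_rot: [3.141, 0.002, 0.192]
force: [-0.5, -1.2, 0.1]
grip_width: 0.0851
finger_force: 0.0
```

Request:
{"name": "apply_moves", "arguments": {
  "linear": [
    [0, 0, 0],
    [0, 0, 0],
    [0, 0, 0],
    [0, 0, 0],
    [0, 0, 0]
  ],
  "delta_rot": [
    [0, 0, -0.05],
    [0, 0, -0.1],
    [0, 0, -0.15],
    [0, 0, -0.2],
    [0, 0, -0.25]
  ]
}}

```text
clock: 26.17
position: [0.5145, 0.371, 0.1981]
tool_rot: [3.142, 0.001, 0.721]
force: [0.5, 0.1, 0.8]
grip_width: 0.0856
finger_force: 0.0
```

Request:
{"name": "apply_moves", "arguments": {
  "linear": [
    [0, 0, 0],
    [0, 0, 0],
    [0, 0, 0],
    [0, 0, 0],
    [0, 0, 0]
  ],
  "delta_rot": [
    [0, 0, -0.05],
    [0, 0, -0.1],
    [0, 0, -0.15],
    [0, 0, -0.2],
    [0, 0, -0.25]
  ]
}}

```text
clock: 26.58
position: [0.5144, 0.3709, 0.1981]
tool_rot: [-3.141, 0.001, 1.244]
force: [-0.3, -0.7, 0.3]
grip_width: 0.0854
finger_force: 0.0
```

Request:
{"name": "apply_moves", "arguments": {
  "linear": [
    [0, 0, 0],
    [0, 0, 0],
    [0, 0, 0],
    [0, 0, 0],
    [0, 0, 0]
  ],
  "delta_rot": [
    [0, 0, -0.05],
    [0, 0, -0.1],
    [0, 0, -0.13],
    [0, 0, -0.13],
    [0, 0, -0.13]
  ]
}}

```text
clock: 27.0
position: [0.5147, 0.3709, 0.1985]
tool_rot: [-3.141, 0.001, 1.509]
force: [0.3, -0.8, -0.0]
grip_width: 0.0852
finger_force: 0.0
```

```bash
cat > sm.py <<'E'
from m import *
def smould(ref,im):
    # mould blobs in the side view: centroids then vs now
    for t in(ref,im):
        h=cv2.cvtColor(t,cv2.COLOR_RGB2HSV);m=(h[...,2]>120)&(h[...,1]<70);m[:125]=0;m[180:]=0;m[:,:150]=0;m[:,235:]=0
        for c in comps(m,30):
            ys,xs=np.nonzero(c);print('side blob',c.sum(),ray('side',xs.mean(),ys.mean(),.02).round(4))
E
python3 - <<'E'
from sm import *
go(.517,.372,.01,1.51)
smould(np.load('side5.npz')['im'],optics.grab_frame('side')[0])
E
```

```text
lin [0.014, 0.024, 1.885] rot [-0.0005, 0.0002, -0.0006] t 27.0 pos [0.5147 0.3709 0.1985] rpy [-3.1406e+00  5.0000e-04  1.5087e+00] q7 -0.49 w 0.0852 ff 0.0
side blob 251 [0.5187 0.3772 0.02  ]
side blob 274 [0.3575 0.3642 0.02  ]
side blob 227 [0.5208 0.3776 0.02  ]
side blob 242 [0.3574 0.3638 0.02  ]
```

Request:
{"name": "apply_moves", "arguments": {
  "linear": [
    [0.01, 0.02, 0.2],
    [0.01, 0.02, 0.45],
    [0.01, 0.02, 0.7],
    [0.01, 0.02, 0.9],
    [0.01, 0.02, 1]
  ],
  "delta_rot": [
    [0, 0, 0],
    [0, 0, 0],
    [0, 0, 0],
    [0, 0, 0],
    [0, 0, 0]
  ]
}}

```text
clock: 27.47
position: [0.5158, 0.3714, 0.0965]
tool_rot: [-3.139, 0.002, 1.509]
force: [0.4, -0.3, -0.6]
grip_width: 0.0856
finger_force: 0.0
```

Request:
{"name": "apply_moves", "arguments": {
  "linear": [
    [0, 0, 0.2],
    [0, 0, 0.4],
    [0, 0, 0.6],
    [0, 0, 0.76],
    [0, 0, 0.87]
  ],
  "delta_rot": [
    [0, 0, 0],
    [0, 0, 0],
    [0, 0, 0],
    [0, 0, 0],
    [0, 0, 0]
  ]
}}

```text
clock: 27.88
position: [0.5166, 0.3718, 0.011]
tool_rot: [-3.141, 0.001, 1.51]
force: [0.1, -0.0, -0.5]
grip_width: 0.0852
finger_force: 0.0
```

Request:
{"name": "apply_moves", "arguments": {
  "linear": [
    [0, 0, 0],
    [0, 0, 0],
    [0, 0, 0],
    [0, 0, 0],
    [0, 0, 0]
  ],
  "delta_rot": [
    [0, 0, 0],
    [0, 0, 0],
    [0, 0, 0],
    [0, 0, 0],
    [0, 0, 0]
  ],
  "gripper": -1,
  "force": 40
}}

```text
clock: 28.3
position: [0.5176, 0.3725, 0.0137]
tool_rot: [3.14, -0.001, 1.511]
force: [-1.1, -0.8, 7.5]
grip_width: 0.0471
finger_force: 42.0
```

Request:
{"name": "apply_moves", "arguments": {
  "linear": [
    [0, 0, 0],
    [0, 0, 0],
    [0, 0, 0],
    [0, 0, 0],
    [0, 0, 0]
  ],
  "delta_rot": [
    [0, 0, 0],
    [0, 0, 0],
    [0, 0, 0],
    [0, 0, 0],
    [0, 0, 0]
  ]
}}

```text
clock: 28.72
position: [0.5176, 0.3724, 0.0136]
tool_rot: [3.14, -0.001, 1.511]
force: [-1.1, -1.2, 7.7]
grip_width: 0.0475
finger_force: 42.0
```

```bash
python3 -c "
from h import *
go(.6157,.03,.2,1.6)"
```

```text
lin [-3.357, 1.186, -1.866] rot [0.0007, -0.0006, -0.0424] t 28.7167 pos [0.5176 0.3724 0.0136] rpy [ 3.1403e+00 -1.3000e-03  1.5111e+00] q7 -0.39 w 0.0475 ff 42.0
```

Request:
{"name": "apply_moves", "arguments": {
  "linear": [
    [0, 0, -0.1],
    [0, 0, -0.25],
    [0, 0, -0.4],
    [0, 0, -0.6],
    [0, 0, -0.8]
  ],
  "delta_rot": [
    [0, 0, 0],
    [0, 0, 0],
    [0, 0, 0],
    [0, 0, 0],
    [0, 0, 0]
  ]
}}

```text
clock: 29.13
position: [0.5171, 0.3721, 0.0948]
tool_rot: [3.141, -0.001, 1.511]
force: [0.2, -0.5, -0.6]
grip_width: 0.0475
finger_force: 41.4
```

Request:
{"name": "apply_moves", "arguments": {
  "linear": [
    [0, 0, -0.2],
    [0, 0, -0.4],
    [0, 0, -0.6],
    [0, 0, -0.75],
    [0, 0, -0.8]
  ],
  "delta_rot": [
    [0, 0, 0],
    [0, 0, 0],
    [0, 0, 0],
    [0, 0, 0],
    [0, 0, 0]
  ]
}}

```text
clock: 29.55
position: [0.5179, 0.3726, 0.1764]
tool_rot: [3.139, -0.003, 1.511]
force: [0.4, 0.4, -0.7]
grip_width: 0.0473
finger_force: 41.4
```

Request:
{"name": "apply_moves", "arguments": {
  "linear": [
    [-0.12, 0.04, 0],
    [-0.28, 0.1, 0],
    [-0.45, 0.16, 0],
    [-0.64, 0.23, 0],
    [-0.84, 0.3, 0]
  ],
  "delta_rot": [
    [0, 0, 0],
    [0, 0, 0],
    [0, 0, 0],
    [0, 0, 0],
    [0, 0, 0]
  ]
}}

```text
clock: 29.97
position: [0.5417, 0.2848, 0.1719]
tool_rot: [-3.141, 0.001, 1.511]
force: [0.8, 0.0, -1.0]
grip_width: 0.0475
finger_force: 41.4
```

Request:
{"name": "apply_moves", "arguments": {
  "linear": [
    [-0.17, 0.06, 0],
    [-0.34, 0.12, 0],
    [-0.5, 0.18, 0],
    [-0.67, 0.24, 0],
    [-0.84, 0.3, 0]
  ],
  "delta_rot": [
    [0, 0, 0],
    [0, 0, 0],
    [0, 0, 0],
    [0, 0, 0],
    [0, 0, 0]
  ]
}}

```text
clock: 30.38
position: [0.5667, 0.199, 0.172]
tool_rot: [-3.141, 0.001, 1.511]
force: [0.3, -0.4, -0.7]
grip_width: 0.0471
finger_force: 41.4
```

Request:
{"name": "apply_moves", "arguments": {
  "linear": [
    [-0.17, 0.06, 0],
    [-0.34, 0.12, 0],
    [-0.5, 0.18, 0],
    [-0.67, 0.24, 0],
    [-0.84, 0.3, 0]
  ],
  "delta_rot": [
    [0, 0, 0],
    [0, 0, 0],
    [0, 0, 0],
    [0, 0, 0],
    [0, 0, 0]
  ]
}}

```text
clock: 30.8
position: [0.5915, 0.1134, 0.1719]
tool_rot: [-3.141, 0.0, 1.511]
force: [0.2, -0.4, -1.1]
grip_width: 0.047
finger_force: 41.4
```

Request:
{"name": "apply_moves", "arguments": {
  "linear": [
    [-0.17, 0.06, 0],
    [-0.34, 0.12, 0],
    [-0.5, 0.18, 0],
    [-0.67, 0.24, 0],
    [-0.84, 0.29, 0]
  ],
  "delta_rot": [
    [0, 0, 0],
    [0, 0, -0.01],
    [0, 0, -0.02],
    [0, 0, -0.03],
    [0, 0, -0.04]
  ]
}}

```text
clock: 31.22
position: [0.6154, 0.0279, 0.1719]
tool_rot: [-3.141, 0.0, 1.596]
force: [0.6, 0.0, -0.7]
grip_width: 0.0474
finger_force: 41.4
```

```bash
python3 -c "
from h import *
go(.6157,.03,.073,1.6)"
```

```text
lin [0.021, 0.005, 0.989] rot [-0.0004, 0.0002, -0.0021] t 31.2167 pos [0.6154 0.0279 0.1719] rpy [-3.1407e+00  3.0000e-04  1.5957e+00] q7 0.17 w 0.0474 ff 41.4
```

Request:
{"name": "apply_moves", "arguments": {
  "linear": [
    [0, 0, 0.15],
    [0, 0, 0.35],
    [0, 0, 0.55],
    [0, 0, 0.7],
    [0, 0, 0.8]
  ],
  "delta_rot": [
    [0, 0, 0],
    [0, 0, 0],
    [0, 0, 0],
    [0, 0, 0],
    [0, 0, 0]
  ]
}}

```text
clock: 31.63
position: [0.6145, 0.0287, 0.0905]
tool_rot: [-3.139, 0.001, 1.595]
force: [0.1, -0.3, -1.1]
grip_width: 0.0472
finger_force: 41.4
```

Request:
{"name": "apply_moves", "arguments": {
  "linear": [
    [0, 0, 0.06],
    [0, 0, 0.11],
    [0, 0, 0.15],
    [0, 0, 0.18],
    [0, 0, 0.2]
  ],
  "delta_rot": [
    [0, 0, 0],
    [0, 0, 0],
    [0, 0, 0],
    [0, 0, 0],
    [0, 0, 0]
  ]
}}

```text
clock: 32.05
position: [0.616, 0.0296, 0.0724]
tool_rot: [3.141, -0.0, 1.595]
force: [-0.2, 0.3, -1.0]
grip_width: 0.0473
finger_force: 41.4
```

Request:
{"name": "apply_moves", "arguments": {
  "linear": [
    [0, 0, 0.01],
    [0, 0, 0.01],
    [0, 0, 0.01],
    [0, 0, 0.01],
    [0, 0, 0.01]
  ],
  "delta_rot": [
    [0, 0, 0],
    [0, 0, 0],
    [0, 0, 0],
    [0, 0, 0],
    [0, 0, 0]
  ]
}}

```text
clock: 32.47
position: [0.6159, 0.0296, 0.0715]
tool_rot: [3.141, -0.0, 1.595]
force: [-0.7, 0.2, -1.8]
grip_width: 0.0472
finger_force: 41.4
```

Request:
{"name": "apply_moves", "arguments": {
  "linear": [
    [0, 0, 0.005],
    [0, 0, 0.01],
    [0, 0, 0.015],
    [0, 0, 0.015],
    [0, 0, 0.015]
  ],
  "delta_rot": [
    [0, 0, 0],
    [0, 0, 0],
    [0, 0, 0],
    [0, 0, 0],
    [0, 0, 0]
  ]
}}

```text
clock: 32.88
position: [0.6159, 0.0296, 0.0706]
tool_rot: [3.141, -0.0, 1.595]
force: [-6.1, -0.5, 14.6]
grip_width: 0.0473
finger_force: 43.1
```

Request:
{"name": "apply_moves", "arguments": {
  "linear": [
    [0, 0, 0],
    [0, 0, 0],
    [0, 0, 0],
    [0, 0, 0],
    [0, 0, 0]
  ],
  "delta_rot": [
    [0, 0, 0],
    [0, 0, 0],
    [0, 0, 0],
    [0, 0, 0],
    [0, 0, 0]
  ],
  "gripper": 1
}}

```text
clock: 33.3
position: [0.6157, 0.0296, 0.0697]
tool_rot: [-3.141, 0.0, 1.595]
force: [0.2, 0.5, 0.3]
grip_width: 0.0849
finger_force: 0.0
```

Request:
{"name": "apply_moves", "arguments": {
  "linear": [
    [0, 0, 0],
    [0, 0, -0.1],
    [0, 0, -0.3],
    [0, 0, -0.5],
    [0, 0, -0.7]
  ],
  "delta_rot": [
    [0, 0, 0],
    [0, 0, 0],
    [0, 0, 0],
    [0, 0, 0],
    [0, 0, 0]
  ]
}}

```text
clock: 33.72
position: [0.6157, 0.0294, 0.1413]
tool_rot: [-3.142, 0.0, 1.595]
force: [0.0, -0.0, 0.1]
grip_width: 0.0856
finger_force: 0.0
```

Request:
{"name": "apply_moves", "arguments": {
  "linear": [
    [0, 0, -0.2],
    [0, 0, -0.35],
    [0, 0, -0.5],
    [0, 0, -0.5],
    [0, 0, -0.5]
  ],
  "delta_rot": [
    [0, 0, 0],
    [0, 0, 0],
    [0, 0, 0],
    [0, 0, 0],
    [0, 0, 0]
  ]
}}

```text
clock: 34.13
position: [0.6161, 0.0297, 0.1909]
tool_rot: [3.14, -0.0, 1.595]
force: [0.1, -0.1, -0.3]
grip_width: 0.0855
finger_force: 0.0
```

Request:
{"name": "apply_moves", "arguments": {
  "linear": [
    [0.15, -0.11, 0],
    [0.3, -0.23, 0],
    [0.48, -0.36, 0],
    [0.66, -0.49, 0],
    [0.84, -0.63, 0]
  ],
  "delta_rot": [
    [0, 0, 0],
    [0, 0, 0],
    [0, 0, 0],
    [0, 0, 0],
    [0, 0, 0]
  ]
}}

```text
clock: 34.55
position: [0.5497, 0.1126, 0.1892]
tool_rot: [-3.141, 0.0, 1.595]
force: [-0.2, -0.1, -1.1]
grip_width: 0.0855
finger_force: 0.0
```

Request:
{"name": "apply_moves", "arguments": {
  "linear": [
    [0.17, -0.13, 0],
    [0.34, -0.25, 0],
    [0.5, -0.38, 0],
    [0.67, -0.5, 0],
    [0.84, -0.63, 0]
  ],
  "delta_rot": [
    [0, 0, 0],
    [0, 0, 0],
    [0, 0, 0],
    [0, 0, 0],
    [0, 0, 0]
  ]
}}

```text
clock: 34.97
position: [0.4847, 0.195, 0.1893]
tool_rot: [-3.141, 0.001, 1.595]
force: [-0.0, 1.1, -0.7]
grip_width: 0.0855
finger_force: 0.0
```

Request:
{"name": "apply_moves", "arguments": {
  "linear": [
    [0.17, -0.13, 0],
    [0.34, -0.25, 0],
    [0.5, -0.38, 0],
    [0.67, -0.5, 0],
    [0.84, -0.63, 0]
  ],
  "delta_rot": [
    [0, 0, 0],
    [0, 0, 0],
    [0, 0, 0],
    [0, 0, 0],
    [0, 0, 0]
  ]
}}

```text
clock: 35.38
position: [0.4197, 0.2774, 0.1893]
tool_rot: [-3.141, 0.001, 1.595]
force: [-0.1, 0.8, -0.7]
grip_width: 0.0857
finger_force: 0.0
```

Request:
{"name": "apply_moves", "arguments": {
  "linear": [
    [0.17, -0.13, 0],
    [0.34, -0.25, 0],
    [0.5, -0.38, 0],
    [0.67, -0.5, 0],
    [0.82, -0.62, 0]
  ],
  "delta_rot": [
    [0, 0, 0],
    [0, 0, 0],
    [0, 0, 0],
    [0, 0, 0],
    [0, 0, 0]
  ]
}}

```text
clock: 35.8
position: [0.3557, 0.3581, 0.1893]
tool_rot: [-3.141, 0.001, 1.595]
force: [0.6, 0.1, 0.0]
grip_width: 0.0852
finger_force: 0.0
```

Run:
```python
from sm import *
from look import look
im,d,s,sd=look('6')
go(.357,.358,.011,1.6)
smould(np.load('side5.npz')['im'],s)
P=cloud('side',sd);h=cv2.cvtColor(s,cv2.COLOR_RGB2HSV)
L=(P-[.6175,-.03,0])@Ro.from_euler('z',1.6,degrees=True).as_matrix()
m=(h[...,2]>110)&(h[...,1]<70)&(abs(L[...,0])<.078)&(abs(L[...,1])<.106)&(L[...,2]>.075)
for c in comps(m,30): print(c.sum(),rect(L[c]),np.percentile(L[c][:,2],[50,95]))
```

```text
lin [-0.014, 0.027, 1.781] rot [-0.0006, 0.0002, -0.0005] t 35.9 pos [0.3545 0.3594 0.1891] rpy [-3.1403e+00  4.0000e-04  1.5990e+00] q7 -0.62 w 0.0853 ff 0.0
side blob 251 [0.5187 0.3772 0.02  ]
side blob 274 [0.3575 0.3642 0.02  ]
side blob 245 [0.3574 0.3643 0.02  ]
220 (array([-0.8, 67.6]), 68.8, 49.7, 88.2) [0.08712851 0.0926931 ]
```

Mould A stands on the plate at plate-frame (-1, 68) mm and mould B is unmoved, so I'll pick up B.

Request:
{"name": "apply_moves", "arguments": {
  "linear": [
    [-0.01, 0.02, 0.2],
    [-0.01, 0.02, 0.45],
    [-0.01, 0.02, 0.7],
    [-0.01, 0.02, 0.9],
    [-0.01, 0.02, 1]
  ],
  "delta_rot": [
    [0, 0, 0],
    [0, 0, 0],
    [0, 0, 0],
    [0, 0, 0],
    [0, 0, 0]
  ]
}}

```text
clock: 36.32
position: [0.3583, 0.3549, 0.0874]
tool_rot: [-3.14, 0.003, 1.595]
force: [-0.7, -0.4, -0.0]
grip_width: 0.0854
finger_force: 0.0
```

Request:
{"name": "apply_moves", "arguments": {
  "linear": [
    [0, 0, 0.2],
    [0, 0, 0.4],
    [0, 0, 0.58],
    [0, 0, 0.7],
    [0, 0, 0.77]
  ],
  "delta_rot": [
    [0, 0, 0],
    [0, 0, 0],
    [0, 0, 0],
    [0, 0, 0],
    [0, 0, 0]
  ]
}}

```text
clock: 36.73
position: [0.3587, 0.3558, 0.0117]
tool_rot: [-3.141, 0.001, 1.595]
force: [0.0, -0.0, 0.8]
grip_width: 0.0854
finger_force: 0.0
```

Request:
{"name": "apply_moves", "arguments": {
  "linear": [
    [0, 0, 0],
    [0, 0, 0],
    [0, 0, 0],
    [0, 0, 0],
    [0, 0, 0]
  ],
  "delta_rot": [
    [0, 0, 0],
    [0, 0, 0],
    [0, 0, 0],
    [0, 0, 0],
    [0, 0, 0]
  ],
  "gripper": -1,
  "force": 40
}}

```text
clock: 37.15
position: [0.3591, 0.3568, 0.0138]
tool_rot: [3.141, -0.001, 1.595]
force: [-0.3, -1.0, 5.3]
grip_width: 0.0471
finger_force: 41.1
```

Request:
{"name": "apply_moves", "arguments": {
  "linear": [
    [0, 0, 0],
    [0, 0, 0],
    [0, 0, 0],
    [0, 0, 0],
    [0, 0, 0]
  ],
  "delta_rot": [
    [0, 0, 0],
    [0, 0, 0],
    [0, 0, 0],
    [0, 0, 0],
    [0, 0, 0]
  ]
}}

```text
clock: 37.57
position: [0.3591, 0.3568, 0.0138]
tool_rot: [3.141, -0.001, 1.595]
force: [-0.6, -0.8, 4.5]
grip_width: 0.0474
finger_force: 41.2
```

```bash
python3 -c "
from h import *
go(.618,-.065,.19,1.6)"
```

```text
lin [-4.278, 2.487, -1.764] rot [0.0004, -0.0005, -0.0023] t 37.5667 pos [0.3591 0.3568 0.0138] rpy [ 3.1407e+00 -1.1000e-03  1.5952e+00] q7 -0.46 w 0.0474 ff 41.2
```

Request:
{"name": "apply_moves", "arguments": {
  "linear": [
    [0, 0, -0.1],
    [0, 0, -0.25],
    [0, 0, -0.4],
    [0, 0, -0.6],
    [0, 0, -0.8]
  ],
  "delta_rot": [
    [0, 0, 0],
    [0, 0, 0],
    [0, 0, 0],
    [0, 0, 0],
    [0, 0, 0]
  ]
}}

```text
clock: 37.98
position: [0.3587, 0.3564, 0.0947]
tool_rot: [3.141, -0.0, 1.595]
force: [-0.3, 0.1, -0.8]
grip_width: 0.0475
finger_force: 41.6
```

Request:
{"name": "apply_moves", "arguments": {
  "linear": [
    [0, 0, -0.2],
    [0, 0, -0.4],
    [0, 0, -0.6],
    [0, 0, -0.8],
    [0, 0, -0.95]
  ],
  "delta_rot": [
    [0, 0, 0],
    [0, 0, 0],
    [0, 0, 0],
    [0, 0, 0],
    [0, 0, 0]
  ]
}}

```text
clock: 38.4
position: [0.3589, 0.3565, 0.1905]
tool_rot: [3.141, -0.002, 1.595]
force: [0.2, -0.3, -1.3]
grip_width: 0.0472
finger_force: 41.6
```

Request:
{"name": "apply_moves", "arguments": {
  "linear": [
    [-0.1, 0.06, 0],
    [-0.25, 0.15, 0],
    [-0.42, 0.25, 0],
    [-0.62, 0.36, 0],
    [-0.82, 0.48, 0]
  ],
  "delta_rot": [
    [0, 0, 0],
    [0, 0, 0],
    [0, 0, 0],
    [0, 0, 0],
    [0, 0, 0]
  ]
}}

```text
clock: 38.82
position: [0.4089, 0.2742, 0.1881]
tool_rot: [-3.141, -0.0, 1.595]
force: [0.2, 0.1, -0.6]
grip_width: 0.0471
finger_force: 41.7
```

Request:
{"name": "apply_moves", "arguments": {
  "linear": [
    [-0.17, 0.1, 0],
    [-0.34, 0.2, 0],
    [-0.52, 0.3, 0],
    [-0.7, 0.41, 0],
    [-0.87, 0.51, 0]
  ],
  "delta_rot": [
    [0, 0, 0],
    [0, 0, 0],
    [0, 0, 0],
    [0, 0, 0],
    [0, 0, 0]
  ]
}}

```text
clock: 39.23
position: [0.4622, 0.1881, 0.1881]
tool_rot: [3.142, -0.0, 1.595]
force: [0.4, 0.3, -1.2]
grip_width: 0.0473
finger_force: 41.7
```

Request:
{"name": "apply_moves", "arguments": {
  "linear": [
    [-0.17, 0.1, 0],
    [-0.34, 0.2, 0],
    [-0.52, 0.3, 0],
    [-0.7, 0.41, 0],
    [-0.87, 0.51, 0]
  ],
  "delta_rot": [
    [0, 0, 0],
    [0, 0, 0],
    [0, 0, 0],
    [0, 0, 0],
    [0, 0, 0]
  ]
}}

```text
clock: 39.65
position: [0.5152, 0.1024, 0.1881]
tool_rot: [3.141, -0.0, 1.594]
force: [0.4, -0.6, -1.0]
grip_width: 0.0471
finger_force: 41.7
```

Request:
{"name": "apply_moves", "arguments": {
  "linear": [
    [-0.17, 0.1, 0],
    [-0.34, 0.2, 0],
    [-0.52, 0.3, 0],
    [-0.7, 0.41, 0],
    [-0.87, 0.51, 0]
  ],
  "delta_rot": [
    [0, 0, 0],
    [0, 0, 0],
    [0, 0, 0],
    [0, 0, 0],
    [0, 0, 0]
  ]
}}

```text
clock: 40.07
position: [0.5681, 0.0166, 0.1881]
tool_rot: [3.142, 0.0, 1.594]
force: [0.2, 0.8, -0.3]
grip_width: 0.047
finger_force: 41.7
```

Request:
{"name": "apply_moves", "arguments": {
  "linear": [
    [-0.17, 0.1, 0],
    [-0.34, 0.2, 0],
    [-0.52, 0.3, 0],
    [-0.7, 0.41, 0],
    [-0.85, 0.48, 0]
  ],
  "delta_rot": [
    [0, 0, 0],
    [0, 0, 0],
    [0, 0, 0],
    [0, 0, 0],
    [0, 0, 0]
  ]
}}

```text
clock: 40.48
position: [0.6183, -0.0675, 0.188]
tool_rot: [3.142, 0.0, 1.594]
force: [-0.0, 0.3, -0.9]
grip_width: 0.0472
finger_force: 41.7
```

```bash
python3 -c "
from h import *
go(.618,-.065,.071,1.6)"
```

```text
lin [0.025, -0.003, 1.17] rot [0.0, 0.0002, -0.0028] t 40.4833 pos [ 0.6183 -0.0675  0.188 ] rpy [3.1415e+00 4.0000e-04 1.5942e+00] q7 0.33 w 0.0472 ff 41.7
```

Request:
{"name": "apply_moves", "arguments": {
  "linear": [
    [0, 0, 0.15],
    [0, 0, 0.35],
    [0, 0, 0.6],
    [0, 0, 0.8],
    [0, 0, 0.95]
  ],
  "delta_rot": [
    [0, 0, 0],
    [0, 0, 0],
    [0, 0, 0],
    [0, 0, 0],
    [0, 0, 0]
  ]
}}

```text
clock: 40.9
position: [0.617, -0.066, 0.0913]
tool_rot: [-3.14, 0.0, 1.595]
force: [0.0, 0.3, -0.3]
grip_width: 0.0471
finger_force: 41.7
```

Request:
{"name": "apply_moves", "arguments": {
  "linear": [
    [0, 0, 0.06],
    [0, 0, 0.12],
    [0, 0, 0.16],
    [0, 0, 0.19],
    [0, 0, 0.21]
  ],
  "delta_rot": [
    [0, 0, 0],
    [0, 0, 0],
    [0, 0, 0],
    [0, 0, 0],
    [0, 0, 0]
  ]
}}

```text
clock: 41.32
position: [0.6183, -0.0655, 0.0722]
tool_rot: [3.141, 0.0, 1.595]
force: [0.7, -0.4, -0.6]
grip_width: 0.047
finger_force: 41.7
```

Request:
{"name": "apply_moves", "arguments": {
  "linear": [
    [0, 0, 0.01],
    [0, 0, 0.015],
    [0, 0, 0.015],
    [0, 0, 0.015],
    [0, 0, 0.015]
  ],
  "delta_rot": [
    [0, 0, 0],
    [0, 0, 0],
    [0, 0, 0],
    [0, 0, 0],
    [0, 0, 0]
  ]
}}

```text
clock: 41.73
position: [0.6182, -0.0654, 0.0709]
tool_rot: [3.141, -0.0, 1.595]
force: [-2.9, 0.4, 6.2]
grip_width: 0.0475
finger_force: 42.5
```

Request:
{"name": "apply_moves", "arguments": {
  "linear": [
    [0, 0, 0],
    [0, 0, 0],
    [0, 0, 0],
    [0, 0, 0],
    [0, 0, 0]
  ],
  "delta_rot": [
    [0, 0, 0],
    [0, 0, 0],
    [0, 0, 0],
    [0, 0, 0],
    [0, 0, 0]
  ],
  "gripper": 1
}}

```text
clock: 42.15
position: [0.6181, -0.0654, 0.0703]
tool_rot: [-3.142, 0.0, 1.595]
force: [0.2, -0.4, 0.3]
grip_width: 0.0853
finger_force: 0.0
```

Request:
{"name": "apply_moves", "arguments": {
  "linear": [
    [0, 0, 0],
    [0, 0, -0.1],
    [0, 0, -0.3],
    [0, 0, -0.5],
    [0, 0, -0.7]
  ],
  "delta_rot": [
    [0, 0, 0],
    [0, 0, 0],
    [0, 0, 0],
    [0, 0, 0],
    [0, 0, 0]
  ]
}}

```text
clock: 42.57
position: [0.618, -0.0656, 0.1418]
tool_rot: [-3.142, 0.0, 1.595]
force: [0.1, 0.3, 0.2]
grip_width: 0.0857
finger_force: 0.0
```

Request:
{"name": "apply_moves", "arguments": {
  "linear": [
    [0, 0, -0.2],
    [0, 0, -0.4],
    [0, 0, -0.6],
    [0, 0, -0.8],
    [0, 0, -0.8]
  ],
  "delta_rot": [
    [0, 0, 0],
    [0, 0, 0],
    [0, 0, 0],
    [0, 0, 0],
    [0, 0, 0]
  ]
}}

```text
clock: 42.98
position: [0.6195, -0.0659, 0.2248]
tool_rot: [3.136, 0.0, 1.595]
force: [1.1, -0.3, -0.4]
grip_width: 0.0853
finger_force: 0.0
```

Request:
{"name": "apply_moves", "arguments": {
  "linear": [
    [0.15, -0.06, 0],
    [0.3, -0.13, 0],
    [0.5, -0.2, 0],
    [0.7, -0.28, 0],
    [0.9, -0.36, 0]
  ],
  "delta_rot": [
    [0, 0, 0],
    [0, 0, 0],
    [0, 0, 0],
    [0, 0, 0],
    [0, 0, 0]
  ]
}}

```text
clock: 43.4
position: [0.5793, 0.0244, 0.2206]
tool_rot: [3.142, -0.0, 1.595]
force: [0.6, 0.5, -0.3]
grip_width: 0.0854
finger_force: 0.0
```

Request:
{"name": "apply_moves", "arguments": {
  "linear": [
    [0.18, -0.07, 0],
    [0.36, -0.14, 0],
    [0.54, -0.2, 0],
    [0.72, -0.28, 0],
    [0.9, -0.36, 0]
  ],
  "delta_rot": [
    [0, 0, 0],
    [0, 0, 0],
    [0, 0, 0],
    [0, 0, 0],
    [0, 0, 0]
  ]
}}

```text
clock: 43.82
position: [0.5412, 0.1135, 0.2206]
tool_rot: [3.141, -0.0, 1.595]
force: [-0.1, -0.6, -1.1]
grip_width: 0.0854
finger_force: 0.0
```

Request:
{"name": "apply_moves", "arguments": {
  "linear": [
    [0.18, -0.07, 0],
    [0.36, -0.14, 0],
    [0.54, -0.2, 0],
    [0.72, -0.28, 0],
    [0.9, -0.36, 0]
  ],
  "delta_rot": [
    [0, 0, 0],
    [0, 0, 0],
    [0, 0, 0],
    [0, 0, 0],
    [0, 0, 0]
  ]
}}

```text
clock: 44.23
position: [0.5031, 0.2026, 0.2206]
tool_rot: [3.141, -0.0, 1.595]
force: [-0.1, 1.1, 0.5]
grip_width: 0.0854
finger_force: 0.0
```

Request:
{"name": "apply_moves", "arguments": {
  "linear": [
    [0.18, -0.07, 0],
    [0.36, -0.14, 0],
    [0.54, -0.2, 0],
    [0.72, -0.28, 0],
    [0.9, -0.36, 0]
  ],
  "delta_rot": [
    [0, 0, 0],
    [0, 0, 0],
    [0, 0, 0],
    [0, 0, 0],
    [0, 0, 0]
  ]
}}

```text
clock: 44.65
position: [0.4649, 0.2917, 0.2206]
tool_rot: [3.141, -0.0, 1.595]
force: [0.3, 0.2, 0.3]
grip_width: 0.0852
finger_force: 0.0
```

Request:
{"name": "apply_moves", "arguments": {
  "linear": [
    [0.18, -0.07, 0],
    [0.36, -0.14, 0],
    [0.54, -0.2, 0],
    [0.72, -0.28, 0],
    [0.9, -0.36, 0]
  ],
  "delta_rot": [
    [0, 0, 0],
    [0, 0, 0],
    [0, 0, 0],
    [0, 0, 0],
    [0, 0, 0]
  ]
}}

```text
clock: 45.07
position: [0.4267, 0.3808, 0.2206]
tool_rot: [3.142, -0.0, 1.595]
force: [-0.3, 0.4, -0.1]
grip_width: 0.0855
finger_force: 0.0
```

Run:
```python
from look import *
from kang import kang
im,d,s,sd=look('7')
print(monitor.observe()['position'])
for n,I,D in(('top',im,d),('side',s,sd)):
    P=cloud(n,D);h=cv2.cvtColor(I,cv2.COLOR_RGB2HSV)
    L=(P-[.6175,-.03,0])@Ro.from_euler('z',1.6,degrees=True).as_matrix()
    m=(h[...,2]>110)&(h[...,1]<70)&(abs(L[...,0])<.078)&(abs(L[...,1])<.106)&(L[...,2]>.075)
    for c in comps(m,30): print(n,c.sum(),rect(L[c]),np.percentile(L[c][:,2],[50,95]).round(3))
P=cloud('side',sd);h=cv2.cvtColor(s,cv2.COLOR_RGB2HSV)
m=(h[...,0]<25)&(h[...,1]>90)&(P[...,2]>.058)&(P[...,2]<.075);m[:270]=0;m[335:]=0;m[:,:255]=0
for c in comps(m,50): print('scr',rect(P[c]),P[c][:,2].mean())
print(kang(im)[-2:])
o=cv2.resize(np.hstack([im[110:384,60:430],s[110:384,120:380]]),None,fx=1.25,fy=1.25);save(o,'end.png')
```

```text
[0.42537906 0.38293264 0.22024644]
top 223 (array([-1.8, 66. ]), 60.0, 47.5, 89.2) [0.091 0.094]
top 232 (array([ -1.9, -26.3]), 59.6, 47.5, -89.3) [0.091 0.094]
side 215 (array([-0.6, 66.4]), 66.4, 49.5, 88.3) [0.087 0.093]
side 251 (array([ -1. , -25.5]), 64.4, 50.6, -88.0) [0.087 0.093]
scr (array([ 461.8, -345.6]), 77.8, 17.0, 10.2) 0.06336800670754832
[(38, array([0.5986, 0.1303]), np.float64(186.76132810914507)), (41, array([0.5691, 0.1302]), np.float64(181.20483767876473))]
```

View pics/end.png

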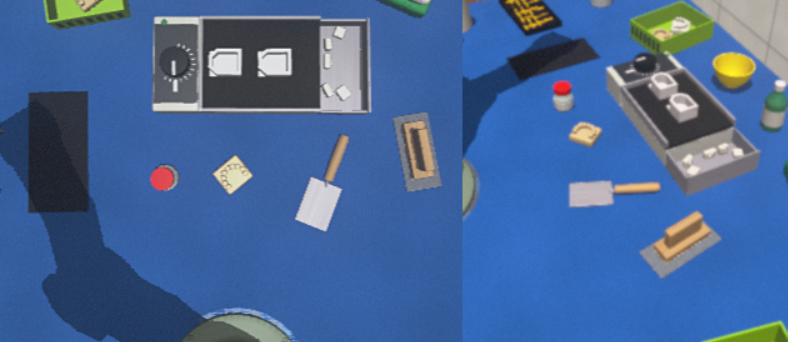

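All items are in place: the moulds are at (225,62) and (275,62), five chips are in the tray, the scraper is on its pad, and the jar, model and spatula are unmoved. The knob reading is coarse, so I'll refine it with intensity-weighted moments.

Run:
```python
from m import *
def f(im):
    g=cv2.cvtColor(im,cv2.COLOR_RGB2GRAY).astype(float);o=[]
    for (v0,v1,u0,u1,z) in((157,171,194,204,.099),(175,184.5,196,205,.071)):
        v0,v1,u0,u1=map(int,(v0,v1,u0,u1));a=g[v0:v1,u0:u1];w=np.clip(a-np.percentile(a,50)-25,0,None)
        ys,xs=np.mgrid[v0:v1,u0:u1];Q=ray('top',xs.ravel(),ys.ravel(),z)[:,:2];w=w.ravel();c=w@Q/w.sum()
        C=(Q-c).T@((Q-c)*w[:,None]);e=np.linalg.eigh(C)[1][:,1];e*=-np.sign(e[0]);o+=[np.degrees(np.arctan2(e[1],e[0]))%360,c.round(4)]
    return o
print(f(np.load('top1.npz')['im']))
for i in range(4): print(f(optics.grab_frame('top')[0]))
```

```text
[np.float64(183.65547639699477), array([0.5986, 0.1301]), np.float64(182.09387487225385), array([0.5681, 0.1296])]
[np.float64(183.87178769346292), array([0.5986, 0.1301]), np.float64(182.1033289345448), array([0.5681, 0.1296])]
[np.float64(183.77865408582193), array([0.5986, 0.1301]), np.float64(182.25584789523558), array([0.5681, 0.1296])]
[np.float64(183.79779509980082), array([0.5986, 0.1301]), np.float64(182.25352013026563), array([0.5681, 0.1296])]
[np.float64(183.8654834818634), array([0.5986, 0.1301]), np.float64(182.09661377323954), array([0.5681, 0.1296])]
```

```bash
python3 -c "
from workcell import workorder
print(workorder.job_done())"
```

```text
the job is handed in; nothing more can be done
None
```

Job handed in (no verdict came back): the last images showed the knob about 0.03 rad from zero, all five chips in the waste tray, the scraper upright on its pad, both moulds open side up on the plate, and the jar, model and spatula where they were.

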